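Sweep spilled tablets off the sorting stage and weigh them

TASK

Weigh the tablets spilled on the raised stage: first press the balance's key to zero it while the empty carrier is on the pan, then stand the carrier on the bench snug and square against the stage's open end and let go of it. With the push block, sweep the stage from its closed end to its open end, sole pressed down firmly and steadily all the way (about half of its spring travel), so that every tablet drops into the carrier. Carry the carrier with all tablets level back to the middle of the pan and then press the key again, leaving the block standing on its mat and everything else on the bench where it was.

Things in the scene. Friction and masses are not known exactly. Their poses are not given: they have to be found in the camera images.
- stage: raised sorting stage, fixed to the bench: a flat steel deck 132 wide (its x) by 220 long (its y), deck surface 30 mm above the bench, with rims 6 thick standing 10 above the deck along both long sides and across the closed end at its +y; the end at its -y is open, flush with the deck. Clear width between the rims 120. Origin: centre of the underside, on the bench
- stage_mouth (a point): middle of the stage's open edge, on the deck surface: stage frame (0, -110, 30) mm
- carrier: light-metal open tray, 130 (x) by 100 (y) by 22 high, walls 4, 0.3 kg, with a rigid bail: a bar along its x over the middle, 12 thick (y), 14 tall, top 75 mm above the underside, on a thin post at each end. Origin: centre of the underside. Its long (130) side goes against the stage's open end, either way round. Starts empty on the pan
- bail (a point): centre of the carrier's bail bar, where to grip it from above across its 12 mm thickness (fingers closing along the carrier's y); 68 mm above its underside
- balance: laboratory balance, fixed, 270 (x) by 200 (y), with a flat steel pan 170 (x) by 180 (y) on top and a lower front deck with display and one key at its -x. Origin: centre of the underside, on the bench
- pan (a point): middle of the pan's top surface, 64 mm above the bench, at (40, 0, 64) mm in the balance frame
- key (a joint): travel of the balance's round key (26 mm across), pressed straight down: 0 up, 0.006 m fully down (4 N); it springs back. A press counts beyond 0.004
- key_top (a point): centre of the top of the key, on the balance's front deck
- block: push block, 0.21 kg: flat sole 104 wide (x), 34 deep (y), 20 tall, sprung below an upright wooden handle 70 (x) by 24 (y), 42 to 104 mm above the origin. Alike both ways round. Origin: centre of the relaxed sole's underside, fixed to the handle; as the spring gives, it sinks below the real underside by that travel. Sweeps along its y, 104 width across the stage. Starts on the mat
- block_grip (a point): middle of the handle, 82 mm above the block's origin; grip from above across the 24 mm thickness (fingers closing along the block's y)
- sole (a joint): spring travel of the sole up into the block: 0 relaxed, 0.014 m bottomed; 0.8 N per mm (about 2 mm from the block's own weight when it just stands); 0.006 to 0.010 is a good firm sweep
- mat: black rubber mat, fixed on the bench, 124 (x) by 54 (y) by 3 thick: the push block's place. Origin: centre of the underside
- tablet0: pressed clay-coloured tablet, a disc 22 across and 12 thick, 20 g, lying flat on the stage's deck at the start, always more than 40 mm from the closed end's rim; 3 to 6 of the six are present. Origin: centre of the underside
- tablet1: pressed clay-coloured tablet, a disc 22 across and 12 thick, 20 g, lying flat on the stage's deck at the start, always more than 40 mm from the closed end's rim; 3 to 6 of the six are present. Origin: centre of the underside
- tablet2: pressed clay-coloured tablet, a disc 22 across and 12 thick, 20 g, lying flat on the stage's deck at the start, always more than 40 mm from the closed end's rim; 3 to 6 of the six are present. Origin: centre of the underside
- tablet3: pressed clay-coloured tablet, a disc 22 across and 12 thick, 20 g, lying flat on the stage's deck at the start, always more than 40 mm from the closed end's rim; 3 to 6 of the six are present. Origin: centre of the underside
- tablet4: pressed clay-coloured tablet, a disc 22 across and 12 thick, 20 g, lying flat on the stage's deck at the start, always more than 40 mm from the closed end's rim; 3 to 6 of the six are present. Origin: centre of the underside
- tablet5: pressed clay-coloured tablet, a disc 22 across and 12 thick, 20 g, lying flat on the stage's deck at the start, always more than 40 mm from the closed end's rim; 3 to 6 of the six are present. Origin: centre of the underside
- star_knob1: black star knob, bystander, 34 mm across, at the back
- star_knob2: black star knob, bystander, 34 mm across, 46 mm tall, near the robot between the balance and the mat
- wrench: steel wrench, bystander, lying at the back
- beaker: clear plastic beaker, bystander, 68 across, 85 tall, at the near left
- bottle: small amber bottle, bystander, 40 across, 85 tall, right of the balance
- tub: white jar with lid, bystander, 80 across, 100 tall, just beyond the closed end of the stage

How it is judged:
By the outcome, as a careful person would: the job done as asked, in the order asked, and still so for the second after the job is handed in, with the robot touching nothing.
Of tablet0, tablet1, tablet2, tablet3, tablet4, tablet5 only 3 to 6 are there at a start; the rules pass over those that are not, and their reading is None.
At some moment in a run one of carrier may be knocked a few centimetres aside while the robot is not near it.
It also fails if it takes over 210 s, if anything falls off the work surface, if the arm or the gripper's body presses on something with over 40 N, if the wrist force passes 120 N, or if a joint passes its speed limit or range.

ROBOT

A 6-joint arm with a two-finger parallel gripper is mounted at the origin on the work surface. World frame = base frame: x ahead of the robot, y to its left, z up, the work surface at z = 0. Lengths are in m, angles in rad, forces in N, time in s.
With the tool pointing down it reaches from about 0.35 to 0.85 m from the base axis. Payload 8.1 kg.
Tool frame: the origin (TCP) lies at the very end of the fingers, on their centre line; the grasp point (between the pads) lies 19 mm behind it (tcp_to_grasp is the z of the grasp point in the tool frame, in m); z points along the fingers, y is the direction in which the jaws open and shut (so a half turn about z gives the same grasp; the last joint's range is limited). The gripper opens to 93 mm and grips with 3 to 60 N. Pads are 15 mm wide; open, the fingers measure 128 mm over their backs; the gripper's body (75 mm by 188 mm) begins 65 mm behind the grasp point.
Start: joints at [1.122, 0.13, 1.488, -0, 1.523, -0.085], TCP at [0.213, 0.561, 0.219] pointing down, gripper open.
Joint ranges: [-2.96, 2.96], [-0.89, 2.26], [0.02, 2.5], [-1.34, 4.48], [0, 2.73], [-2.66, 2.66]. Speed limits (rad/s): [2.39, 2.39, 2.79, 3.14, 3.14, 3.14].

INTERFACE

Orientations are given as [roll, pitch, yaw] about the fixed x, y, z axes, in that order (R = Rz(yaw) Ry(pitch) Rx(roll)).
In Python, from workcell import * gives the robot as it stands.
- The arm moves only by the tool step_arm, never from a script. Its arguments are lists of equal length, an entry for each row: "xyz": the shift along the tool's x, y, z in cm, a list of three; "delta_rot": the turn, a rotation vector about the tool's x, y, z in degrees, a list of three; "claw": the opening, from -1 (shut) to 1 (fully open), so that 0 is half open. A call has 1 to 10 rows; each row is the pose to reach, as a shift and turn from the pose commanded when the call began, along the tool's axes at that moment; what a row does not reach only later rows make up. A row lasts 1/8 s, in which the tool goes at most 62.5 mm and 10.7 degrees, less where a joint would pass 70% of its speed; a pose out of reach is approached as far as the arm can. A call with a gripper value outside its range is refused whole. The fingers move at their own pace and stop on an object; "grip_force" is the grip in N (left out, the last holds). Time passes only in rows, so rows that repeat a pose let the fingers close. It gives the time, the measured TCP pose, the force and the opening at its end, in the units of the state.
- get_state(): the state, without advancing time (a new reading comes with each control period).
- camera(name): name is "scene" or "top" or "wrist"; returns a dict with "img" (400x640x3 uint8, red, green, blue), "z_map" (400x640 float32, m along the optical axis (not along the pixel's ray), 0 where there is no reading), "vfov" (degrees; the focal length in pixels is half the picture's height over the tangent of half this angle, whatever the lens; pixels are square), "cx", "cy" (the principal point, pixels), "world_to_cam" (4x4, takes a point from world to camera coordinates). Camera axes: x right, y down, z forward; pixel columns grow to the right and rows downward; lengths in m; the calibration is good to about 2 mm. A picture is of the moment at which its call begins.
- finish_job(): hands the job in, once; it reports no verdict.
Trained networks look in the newest picture that a camera, given by its name, has taken for a name from the list of things; names that differ only in an ending like _2 or _b are one class to them, and where a whole thing is asked for, a point or a joint stands for the part that bears it (a point fixed in the world has none). Each returns a list of dicts, best first, with "conf" (0 to 1); they miss things now and then, are a little off and sometimes report something else, mostly with a low value. They report only what shows in the picture. A call takes as long as a camera call.
- search_frame(camera, name): "location" ([x, y, z] in m, in world coordinates, good to about 4 mm: the middle of the surface that is visible of it).
- regions_of(camera, name): "region" (400x640 bool, what is visible of it).
- tip_of(camera, name): "location" ([x, y, z] in m, in world coordinates, good to about 4 mm: a listed point, or the origin of a listed thing).
The state is a dict: "time_s": time; "q": joint angles; "dq": joint speeds; "joint_torque": joint torques, N m; "tcp_pos": TCP position; "tool_rot": TCP orientation; "wrist_force": force on the tool from outside, world axes, zero at the start; "wrist_torque": the same for the moment, N m; "finger_gap": opening from 0.0 (shut) to 1.0 (fully open).
Only numpy, scipy, OpenCV 4.12 (cv2) and the standard library are available. Lean on these libraries where they do the work, as an engineer would, in place of code of your own. Each camera call takes 0.05 s, during which the arm holds its last target.

## Working session

There is one attempt and no reset: what is moved stays moved. The work goes in short steps, Python scripts to look and compute and a tool call to move; the robot and the scene stay as the last step left them, time stands still between calls to the robot, and variables do not carry over. Pictures are saved under pics/ and viewed, and the job is handed in when it is done.

Besides the shell and the picture viewer there is one more tool, called after "Emit:" as name(argument=value, ...), one argument or row to a line, values as JSON. step_arm: Moves the arm, as the interface text tells. Its arguments: {"type":"object","properties":{"xyz":{"type":"array"},"delta_rot":{"type":"array"},"claw":{"type":"array"},"grip_force":{"type":"number"}},"required":["xyz","delta_rot","claw"]}

```bash
ls; mkdir -p pics; cat > h.py <<'E'
from workcell import *
import numpy as np, cv2
from scipy.spatial.transform import Rotation as R
def snap(n,f):
    c=camera(n); cv2.imwrite('pics/'+f,cv2.cvtColor(c['img'],cv2.COLOR_RGB2BGR)); return c
def pts(c):
    f=200/np.tan(np.radians(c['vfov'])/2); v,u=np.mgrid[:400,:640]; z=c['z_map']
    P=np.stack([(u-c['cx'])*z/f,(v-c['cy'])*z/f,z],-1); T=np.linalg.inv(c['world_to_cam'])
    W=P@T[:3,:3].T+T[:3,3]; W[z==0]=np.nan; return W
def proj(c,p):
    f=200/np.tan(np.radians(c['vfov'])/2); q=c['world_to_cam']@np.append(p,1); return q[0]/q[2]*f+c['cx'],q[1]/q[2]*f+c['cy']
E
python3 - <<'E'
from h import *
s=get_state(); print({k:np.round(v,4) for k,v in s.items()})
for n in ['scene','top','wrist']:
    c=snap(n,n+'0.png'); print(n,c['vfov'],c['cx'],c['cy'],np.round(np.linalg.inv(c['world_to_cam']),3).tolist())
for n in ['top','scene']:
  for t in ['stage','stage_mouth','carrier','bail','balance','pan','key_top','block','block_grip','mat','tablet0','star_knob1','star_knob2','wrench','beaker','bottle','tub']:
    print(n,t,[(np.round(d['location'],3).tolist(),round(d['conf'],2)) for d in tip_of(n,t)][:7])
E
```

```text
pics
{'time_s': np.float64(0.0), 'q': array([ 1.1216,  0.1312,  1.4893,  0.    ,  1.523 , -0.0854]), 'dq': array([-0.0017,  0.0003, -0.0011, -0.0005, -0.0021, -0.0001]), 'joint_torque': array([-1.40000e-03, -5.59881e+01, -4.91737e+01,  7.63000e-02,
        3.63000e-02, -2.00000e-04]), 'tcp_pos': array([0.2132, 0.5602, 0.2176]), 'tool_rot': array([-3.1398e+00, -2.0000e-04,  2.7778e+00]), 'wrist_force': array([ 0.0994,  0.6292, -0.3255]), 'wrist_torque': array([0.0019, 0.0333, 0.0149]), 'finger_gap': np.float64(0.9965)}
scene 43.3997108466867 319.10938057072235 202.2122317180534 [[0.031, 0.74, -0.672, 1.495], [0.999, -0.017, 0.028, -0.058], [0.009, -0.672, -0.74, 1.079], [0.0, 0.0, 0.0, 1.0]]
top 57.201743572233475 318.97128598974933 205.7248846693818 [[-0.016, -0.982, 0.19, 0.411], [-1.0, 0.017, -0.001, -0.056], [-0.003, -0.19, -0.982, 1.146], [0.0, 0.0, 0.0, 1.0]]
wrist 66.04445451539478 325.1192988146661 200.65564616970414 [[0.355, 0.897, 0.264, 0.139], [0.935, -0.34, -0.103, 0.588], [-0.002, 0.283, -0.959, 0.384], [0.0, 0.0, 0.0, 1.0]]
top stage [([0.595, 0.235, -0.002], 0.69)]
top
[... 1698 characters left out ...]
 ([0.783, 0.069, 0.003], 0.55)]
scene mat [([0.43, 0.17, -0.001], 0.63)]
scene tablet0 [([0.573, 0.268, 0.023], 0.61), ([0.637, 0.183, 0.026], 0.54), ([0.622, 0.208, 0.031], 0.49), ([0.547, -0.233, -0.002], 0.43), ([0.574, 0.172, 0.03], 0.4), ([0.567, 0.218, 0.028], 0.39)]
scene star_knob1 [([0.788, 0.071, 0.001], 0.73), ([0.423, -0.074, 0.0], 0.67), ([0.605, 0.118, 0.028], 0.66)]
scene star_knob2 [([0.788, 0.071, 0.001], 0.73), ([0.423, -0.074, 0.0], 0.67), ([0.605, 0.118, 0.028], 0.66)]
scene wrench [([0.788, -0.05, 0.001], 0.66)]
scene beaker [([0.417, 0.346, 0.001], 0.65)]
scene bottle [([0.497, -0.494, -0.0], 0.67), ([0.601, 0.235, -0.0], 0.56)]
scene tub [([0.526, 0.43, -0.001], 0.82)]
```

View pics/top0.png

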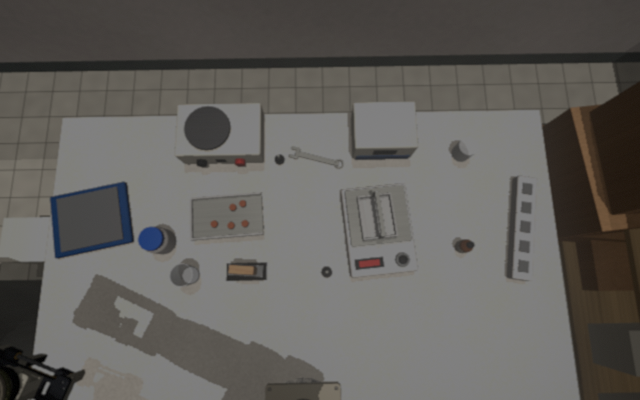

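View pics/scene0.png

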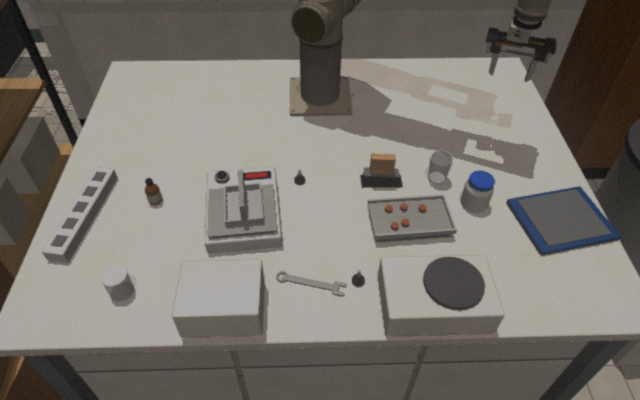

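```bash
cat > fit.py <<'E'
from h import *
def rect(W,zlo,zhi,box,cam='' ,name=''):
    m=(W[...,2]>zlo)&(W[...,2]<zhi)&(W[...,0]>box[0])&(W[...,0]<box[1])&(W[...,1]>box[2])&(W[...,1]<box[3])
    p=W[m][:,:2].astype(np.float32)
    if len(p)<5: print(name,len(p));return
    (c,s,a)=cv2.minAreaRect(p*1000)
    print(cam,name,len(p),'c',np.round(c,1),'size',np.round(s,1),'ang',round(a,2),'mean',np.round(p.mean(0)*1000,1),'zmed',np.round(np.median(W[m][:,2])*1000,1))
E
python3 - <<'E'
from fit import *
for n in ['top','scene']:
    c=camera(n); W=pts(c)
    rect(W,.022,.05,(.5,.7,.08,.38),n,'stage')
    rect(W,.036,.05,(.5,.7,.08,.38),n,'rims')
    rect(W,.055,.2,(.38,.75,-.36,-.1),n,'balance top')
    rect(W,.02,.2,(.38,.75,-.40,-.06),n,'balance')
    rect(W,.120,.16,(.38,.75,-.36,-.1),n,'bail')
    rect(W,.078,.095,(.38,.75,-.36,-.1),n,'carr rim')
    rect(W,.06,.15,(.35,.5,.08,.26),n,'handle')
    rect(W,.01,.035,(.35,.5,.08,.26),n,'sole')
    b=W[(abs(W[...,0]-.55)<.2)&(abs(W[...,1])<.04)][:,2]; print('bench z',np.nanmedian(b),np.nanstd(b))
E
```

```text
top stage 3121 c [599.7 232. ] size [132.8 221.7] ang 3.91 mean [599.6 232.6] zmed 29.8
top rims 581 c [599.7 231.8] size [132.8 221.2] ang 3.94 mean [597.1 241.7] zmed 39.6
top balance top 3510 c [ 553.5 -232.8] size [243.  180.9] ang 4.64 mean [ 581.3 -231.3] zmed 65.0
top balance 5901 c [ 546.9 -194.8] size [270.3 280.2] ang 5.16 mean [ 543.5 -229.2] zmed 61.8
top bail 240 c [ 583.8 -224.1] size [130.1  13.2] ang 6.12 mean [ 583.3 -223.6] zmed 137.6
top carr rim 246 c [ 583.8 -224.7] size [130.7 101.1] ang 6.11 mean [ 582.6 -226. ] zmed 84.7
top handle 237 c [434.5 167.2] size [70.6 23.9] ang 85.3 mean [434.1 163.6] zmed 103.6
top sole 16 c [430.1 116.7] size [ 2.6 30.2] ang 85.2 mean [428.3 116.7] zmed 19.5
bench z -0.0009009530335613025 0.002192594764188071
scene stage 3226 c [601.4 232.5] size [139.4 222.3] ang 3.57 mean [602.8 232.3] zmed 29.2
scene rims 571 c [602.3 232.1] size [137.1 220.9] ang 3.76 mean [605.3 236.1] zmed 38.8
scene balance top 3477 c [ 561.3 -232.6] size [237.9 180.2] ang 5.11 mean [ 595.9 -230.6] zmed 64.4
scene balance 5625 c [ 549.8 -194.7] size [276.6 277.9] ang 5.22 mean [ 585.6 -228.3] zmed 61.3
scene bail 210 c [ 586.9 -224. ] size [133.5  14. ] ang 6.03 mean [ 593.9 -222.8] zmed 136.3
scene carr rim 303 c [ 585.5 -224. ] size [136.3 100. ] ang 6.36 mean [ 594.9 -223.8] zmed 83.3
scene handle 397 c [438.1 167.5] size [70.1 30.8] ang 84.6 mean [443.6 166.1] zmed 92.2
scene sole 232 c [438.5 167.5] size [104.1  37.2] ang 84.81 mean [448.  165.7] zmed 19.4
bench z -0.001982552042827157 0.0022978735271508375
```

```bash
cat >> h.py <<'E'
def rel(*wps):
    """wps: (x,y,z,yawdeg); prints tool-frame shift cm and z-rot deg from the current measured pose"""
    s=get_state(); Rt=R.from_euler('xyz',s['tool_rot']); p=np.array(s['tcp_pos'])
    yaw=np.degrees(s['tool_rot'][2])
    print('t',round(float(s['time_s']),2),'tcp',np.round(p*1000,1),'rpy',np.round(np.degrees(s['tool_rot']),2),'F',np.round(s['wrist_force'],2),'gap',round(float(s['finger_gap']),3))
    for w in wps:
        d=Rt.inv().apply(np.array(w[:3])-p)*100
        Rg=R.from_euler('xyz',[180,0,w[3]],degrees=True); rv=np.degrees((Rt.inv()*Rg).as_rotvec())
        print(w,'-> xyz',np.round(d,2),'n',round(np.linalg.norm(d)/6.25,1),'rot',np.round(rv,2))
E
python3 -c "
from h import *
rel((.42,.35,.24,110),(.45,0.05,.24,60),(.44,-.28,.24,6))"
```

```text
t 1.95 tcp [213.5 560.7 218.6] rpy [-180.      0.    159.16] F [ 0.1   0.21 -0.57] gap 0.999
(0.42, 0.35, 0.24, 110) -> xyz [-26.8  -12.35  -2.14] n 4.7 rot [-0.    0.   49.16]
(0.45, 0.05, 0.24, 60) -> xyz [-40.28 -39.32  -2.14] n 9.0 rot [-0.    0.   99.16]
(0.44, -0.28, 0.24, 6) -> xyz [-51.08 -70.51  -2.13] n 13.9 rot [-0.0000e+00  1.0000e-02  1.5316e+02]
```

Emit:
step_arm(
  xyz=[
    [-5.4,-2.5,-2],
    [-10.7,-5,-2],
    [-16,-7.4,-2],
    [-21.4,-9.9,-2],
    [-26.8,-12.4,-2],
    [-29.5,-17.8,-2],
    [-32.2,-23.2,-2],
    [-34.9,-28.5,-2],
    [-37.6,-33.9,-2],
    [-40.3,-39.3,-2],
  ],
  delta_rot=[
    [0,0,10],
    [0,0,20],
    [0,0,30],
    [0,0,40],
    [0,0,50],
    [0,0,60],
    [0,0,70],
    [0,0,80],
    [0,0,90],
    [0,0,100],
  ],
  claw=[1,1,1,1,1,1,1,1,1,1],
)

```text
time_s: 3.2
tcp_pos: [0.4502, 0.0482, 0.239]
tool_rot: [3.141, -0.001, 1.027]
wrist_force: [1.0, -1.0, 0.2]
finger_gap: 1.001
```

```bash
python3 -c "
from h import *
rel((.44,-.28,.24,6))"
```

```text
t 3.2 tcp [450.2  48.2 239. ] rpy [ 1.7995e+02 -3.0000e-02  5.8840e+01] F [ 0.95 -0.96  0.15] gap 1.001
(0.44, -0.28, 0.24, 6) -> xyz [-28.61  16.11  -0.11] n 5.3 rot [ 3.000e-02 -5.000e-02  5.284e+01]
```

Emit:
step_arm(
  xyz=[
    [-4.8,2.7,0],
    [-9.5,5.4,0],
    [-14.3,8,0],
    [-19,10.7,0],
    [-23.8,13.4,0],
    [-28.6,16.1,0],
    [-28.6,16.1,0],
    [-28.6,16.1,0],
  ],
  delta_rot=[
    [0,0,9],
    [0,0,18],
    [0,0,27],
    [0,0,36],
    [0,0,45],
    [0,0,53],
    [0,0,53],
    [0,0,53],
  ],
  claw=[-1,-1,-1,-1,-1,-1,-1,-1],
)

```text
time_s: 4.2
tcp_pos: [0.4417, -0.2778, 0.2385]
tool_rot: [-3.141, 0.0, 0.108]
wrist_force: [-0.1, 0.1, -0.3]
finger_gap: 0.19
```

```bash
python3 - <<'E'
from fit import *
rel((.456,-.297,.24,6))
for n in ['wrist','top']:
    c=snap(n,n+'1.png'); W=pts(c)
    for t in ['key_top','balance','pan','carrier','bail']: print(n,t,[(np.round(d['location'],3).tolist(),round(d['conf'],2)) for d in tip_of(n,t)][:2])
    k=[d['location'] for d in search_frame(n,'key_top')][:1]; print('key',k)
    rect(W,.120,.16,(.38,.75,-.36,-.1),n,'bail')
    rect(W,.078,.095,(.38,.75,-.36,-.1),n,'carr rim')
    rect(W,.02,.2,(.38,.75,-.40,-.11),n,'balance')
    m=(abs(W[...,0]-.456)<.03)&(abs(W[...,1]+.297)<.03)
    h,e=np.histogram(W[m][:,2],bins=np.arange(.03,.09,.004)); print(h,np.round(e,3))
E
```

```text
t 4.2 tcp [ 441.7 -277.8  238.5] rpy [-1.7996e+02  1.0000e-02  6.1700e+00] F [-0.14  0.14 -0.34] gap 0.19
(0.456, -0.297, 0.24, 6) -> xyz [ 1.21  2.06 -0.16] n 0.4 rot [-0.04  0.01  0.17]
wrist key_top [([0.455, -0.3, 0.072], 0.78)]
wrist balance []
wrist pan []
wrist carrier [([0.587, -0.224, 0.066], 0.73)]
wrist bail [([0.583, -0.222, 0.132], 0.93)]
key [[0.4559, -0.3002, 0.0691]]
wrist bail 1808 c [ 557.9 -229. ] size [78.3 13.7] ang 6.79 mean [ 558.7 -229.8] zmed 138.7
wrist carr rim 1474 c [ 565.7 -228.3] size [ 94.7 100.3] ang 6.04 mean [ 556.6 -223.1] zmed 85.7
wrist balance 35090 c [ 520.  -238.7] size [211.  201.1] ang 5.59 mean [ 527.2 -240.3] zmed 63.7
[   0    0    0   10 1515   19   23  593   11  286  121    0    0    0] [0.03  0.034 0.038 0.042 0.046 0.05  0.054 0.058 0.062 0.066 0.07  0.074
 0.078 0.082 0.086]
top key_top [([0.458, -0.295, 0.071], 0.47)]
top balance [([0.551, -0.237, 0.001], 0.69)]
top pan [([0.455, -0.296, 0.068], 0.22)]
top carrier [([0.588, -0.227, 0.064], 0.85)]
top bail [([0.586, -0.229, 0.134], 0.86), ([0.606, 0.121, 0.031], 0.44)]
key []
top bail 241 c [ 583.7 -224.1] size [130.   13.3] ang 6.08 mean [ 582.5 -223.7] zmed 137.4
top carr rim 240 c [ 583.9 -224.5] size [130.3 100.8] ang 6.15 mean [ 584.1 -224.9] zmed 84.8
top balance 5044 c [ 550.5 -233.5] size [270.1 200.9] ang 5.32 mean [ 558.4 -220.4] zmed 62.9
[ 0  0  0 12 16  5 11 25  6 10  4  0  0  0] [0.03  0.034 0.038 0.042 0.046 0.05  0.054 0.058 0.062 0.066 0.07  0.074
 0.078 0.082 0.086]
```

View pics/wrist1.png

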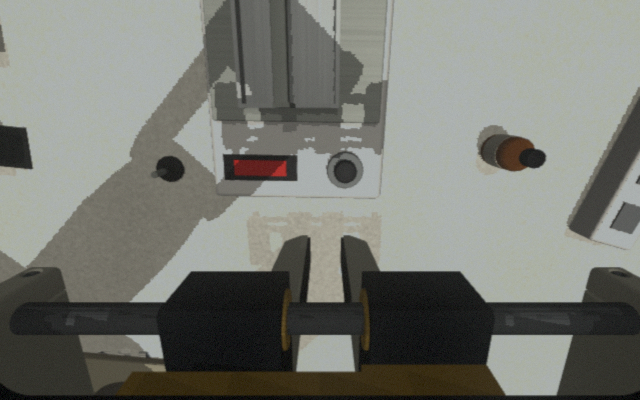

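```bash
python3 - <<'E'
from fit import *
c=camera('wrist'); W=pts(c)
for lo,hi in ((.056,.062),(.066,.075)): rect(W,lo,hi,(.425,.485,-.33,-.27),'w','key%s'%lo)
m=(W[...,2]>.064)&(abs(W[...,0]-.456)<.03)&(abs(W[...,1]+.3)<.03)
print(np.percentile(W[m][:,2],[5,25,50,75,95]))
print(proj(c,get_state()['tcp_pos']))
rel((.456,-.299,.1,5))
E
```

```text
w key0.056 606 c [ 457.2 -299.5] size [40.8 40.7] ang 37.94 mean [ 458.8 -298.9] zmed 59.6
w key0.066 405 c [ 457.3 -299.2] size [23.6 24.5] ang 8.43 mean [ 457.6 -299.2] zmed 69.6
[0.26501827 0.3388235  0.34601423 0.34741703 0.35561854]
(np.float64(324.1884720380955), np.float64(248.9353473280411))
t 4.95 tcp [ 441.8 -278.   238.6] rpy [-180.      0.      6.15] F [-0.29  0.33 -0.08] gap 0.005
(0.456, -0.299, 0.1, 5) -> xyz [ 1.18  2.24 13.86] n 2.3 rot [-0.    0.    1.15]
```

Emit:
step_arm(
  xyz=[
    [0.7,1.1,5],
    [1.3,2.3,10],
    [1.3,2.3,14],
    [1.3,2.3,15.5],
    [1.3,2.3,16],
    [1.3,2.3,16.3],
    [1.3,2.3,16.6],
    [1.3,2.3,16.6],
  ],
  delta_rot=[
    [0,0,0],
    [0,0,0],
    [0,0,0],
    [0,0,0],
    [0,0,0],
    [0,0,0],
    [0,0,0],
    [0,0,0],
  ],
  claw=[-1,-1,-1,-1,-1,-1,-1,-1],
)

```text
time_s: 5.95
tcp_pos: [0.4577, -0.2998, 0.0735]
tool_rot: [3.141, -0.001, 0.108]
wrist_force: [-0.6, -0.3, 0.6]
finger_gap: 0.007
```

Emit:
step_arm(
  xyz=[
    [0,0,0.2],
    [0,0,0.4],
    [0,0,0.6],
    [0,0,0.7],
    [0,0,0.7],
  ],
  delta_rot=[
    [0,0,0],
    [0,0,0],
    [0,0,0],
    [0,0,0],
    [0,0,0],
  ],
  claw=[-1,-1,-1,-1,-1],
)

```text
time_s: 6.58
tcp_pos: [0.4575, -0.2997, 0.0659]
tool_rot: [3.141, -0.001, 0.107]
wrist_force: [0.7, -1.1, 3.4]
finger_gap: 0.011
```

Emit:
step_arm(
  xyz=[
    [0,0,0.1],
    [0,0,0.2],
    [0,0,0.2],
    [0,0,0.2],
  ],
  delta_rot=[
    [0,0,0],
    [0,0,0],
    [0,0,0],
    [0,0,0],
  ],
  claw=[-1,-1,-1,-1],
)

```text
time_s: 7.08
tcp_pos: [0.4575, -0.2997, 0.0642]
tool_rot: [3.141, -0.001, 0.107]
wrist_force: [-0.2, 0.0, 6.4]
finger_gap: 0.002
```

```bash
python3 - <<'E'
from fit import *
for i in range(4): rel(); camera('top')
c=snap('wrist','wrist2.png'); cv2.imwrite('pics/w2crop.png',cv2.resize(cv2.cvtColor(c['img'][100:300,150:450],cv2.COLOR_RGB2BGR),None,fx=2,fy=2))
E
```

```text
t 7.08 tcp [ 457.5 -299.7   64.2] rpy [ 1.7997e+02 -3.0000e-02  6.1600e+00] F [-0.22  0.04  6.43] gap 0.002
t 7.12 tcp [ 457.6 -299.7   64.3] rpy [ 1.7997e+02 -3.0000e-02  6.1600e+00] F [1.15 1.25 6.74] gap 0.005
t 7.17 tcp [ 457.5 -299.8   64.3] rpy [ 1.7997e+02 -3.0000e-02  6.1600e+00] F [ 0.47 -0.05  5.87] gap 0.006
t 7.22 tcp [ 457.6 -299.7   64.2] rpy [ 1.7997e+02 -3.0000e-02  6.1600e+00] F [0.16 0.64 7.01] gap 0.006
```

View pics/wrist2.png

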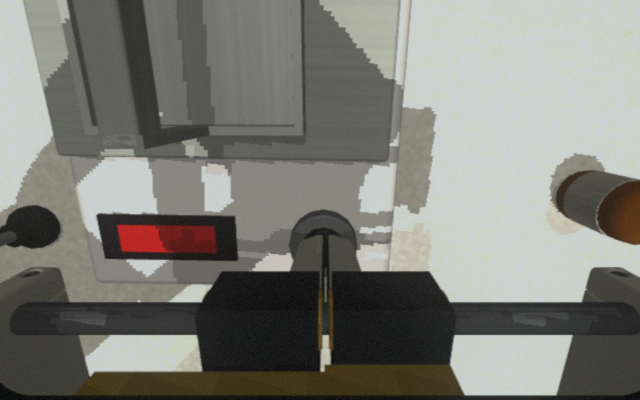

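Emit:
step_arm(
  xyz=[
    [0,0,-1],
    [0,0,-4],
    [0,0,-9],
    [0,0,-14],
    [6,-4,-14],
    [11.8,-8.8,-14],
    [11.8,-8.8,-14],
  ],
  delta_rot=[
    [0,0,0],
    [0,0,0],
    [0,0,0],
    [0,0,0],
    [0,0,0],
    [0,0,0],
    [0,0,0],
  ],
  claw=[-1,-1,-1,-1,0,0,0],
)

```text
time_s: 8.2
tcp_pos: [0.5663, -0.1966, 0.2033]
tool_rot: [-3.14, 0.001, 0.11]
wrist_force: [-0.6, 0.0, -0.6]
finger_gap: 0.282
```

```bash
python3 - <<'E'
from fit import *
c=snap('wrist','wrist3.png'); W=pts(c)
rect(W,.120,.15,(.38,.75,-.36,-.1),'wrist','bail')
c=snap('top','top3.png'); W=pts(c)
rect(W,.120,.15,(.5,.75,-.36,-.1),'top','bail')
rect(W,.078,.095,(.38,.75,-.36,-.1),'top','carr rim')
for n in ('wrist','top'): print([(np.round(d['location'],4).tolist(),round(d['conf'],2)) for d in tip_of(n,'bail')][:2])
rel((.584,-.2245,.2,6.1),(.584,-.2245,.113,6.1))
E
```

```text
wrist bail 2196 c [ 597.7 -224.5] size [99.7 14.1] ang 5.51 mean [ 601.9 -223.9] zmed 138.7
top bail 83 c [ 545.1 -228.7] size [52.7 12.9] ang 4.68 mean [ 539.2 -228.2] zmed 137.3
top carr rim 100 c [ 548.6 -228.4] size [ 60.2 100.4] ang 5.41 mean [ 532.3 -228.9] zmed 84.7
[([0.5801, -0.2232, 0.1323], 0.69), ([0.4256, 0.1725, -0.0037], 0.37)]
[([0.5836, -0.2254, 0.1342], 0.86)]
t 8.4 tcp [ 564.4 -199.6  203.2] rpy [-1.7999e+02  9.0000e-02  6.1900e+00] F [-0.28 -0.41 -0.04] gap 0.446
(0.584, -0.2245, 0.2, 6.1) -> xyz [1.68 2.68 0.31] n 0.5 rot [-0.01  0.09  0.09]
(0.584, -0.2245, 0.113, 6.1) -> xyz [1.7  2.68 9.01] n 1.5 rot [-0.01  0.09  0.09]
```

View pics/wrist3.png

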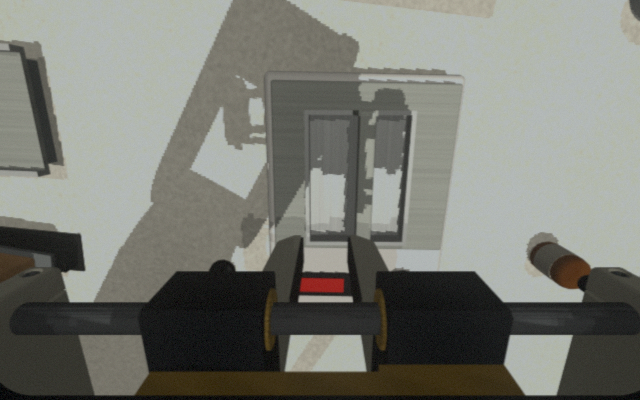

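Emit:
step_arm(
  xyz=[
    [1.7,2.7,0.3],
    [1.7,2.7,3],
    [1.7,2.7,7],
    [1.7,2.7,9],
    [1.7,2.7,9],
    [1.7,2.7,9],
  ],
  delta_rot=[
    [0,0,0],
    [0,0,0],
    [0,0,0],
    [0,0,0],
    [0,0,0],
    [0,0,0],
  ],
  claw=[0,0,0,0,0,0],
)

```text
time_s: 9.15
tcp_pos: [0.5856, -0.2252, 0.1155]
tool_rot: [3.14, -0.002, 0.107]
wrist_force: [0.3, 0.1, 0.5]
finger_gap: 0.502
```

```bash
python3 - <<'E'
from fit import *
c=snap('wrist','wrist4.png'); W=pts(c)
rect(W,.120,.15,(.38,.75,-.36,-.1),'wrist','bail')
rel((.584,-.2245,.113,6.1))
E
```

```text
wrist bail 6638 c [ 585.9 -229.6] size [122.7  71. ] ang 29.65 mean [ 596. -225.] zmed 138.8
t 9.2 tcp [ 585.9 -225.2  115.9] rpy [ 1.799e+02 -1.500e-01  6.140e+00] F [ 0.32  0.62 -0.17] gap 0.495
(0.584, -0.2245, 0.113, 6.1) -> xyz [-0.19 -0.09  0.28] n 0.1 rot [ 0.1  -0.15  0.04]
```

View pics/wrist4.png

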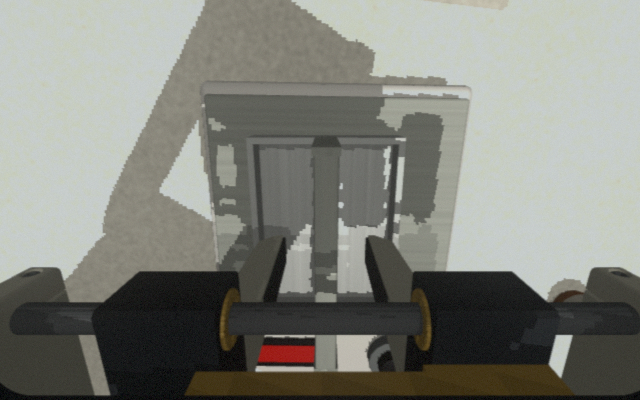

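Emit:
step_arm(
  xyz=[
    [-0.2,-0.1,0.3],
    [-0.2,-0.1,0.3],
    [-0.2,-0.1,0.3],
    [-0.2,-0.1,0.3],
    [-0.2,-0.1,0.3],
    [-0.2,-0.1,0.3],
  ],
  delta_rot=[
    [0,0,0],
    [0,0,0],
    [0,0,0],
    [0,0,0],
    [0,0,0],
    [0,0,0],
  ],
  claw=[-1,-1,-1,-1,-1,-1],
  grip_force=30,
)

```text
time_s: 9.95
tcp_pos: [0.583, -0.2239, 0.1108]
tool_rot: [3.141, -0.0, 0.107]
wrist_force: [1.4, -2.9, 0.8]
finger_gap: 0.125
```

Emit:
step_arm(
  xyz=[
    [0,0,-0.5],
    [0,0,-2],
    [0,0,-5],
    [0,0,-8],
    [0,0,-8],
  ],
  delta_rot=[
    [0,0,0],
    [0,0,0],
    [0,0,0],
    [0,0,0],
    [0,0,0],
  ],
  claw=[-1,-1,-1,-1,-1],
)

```text
time_s: 10.58
tcp_pos: [0.5848, -0.2244, 0.1948]
tool_rot: [3.138, -0.006, 0.108]
wrist_force: [0.1, -0.3, -3.2]
finger_gap: 0.128
```

```bash
python3 - <<'E'
from fit import *
c=snap('wrist','wrist5.png');W=pts(c)
rect(W,.1,.25,(.4,.75,-.36,-.1),'wrist','carrier')
c=snap('top','top5.png');W=pts(c)
a=np.radians(3.9); m=np.array([.600+.110*np.sin(a),.232-.110*np.cos(a)]); q=m-.051*np.array([-np.sin(a),np.cos(a)]); q2=m-.07*np.array([-np.sin(a),np.cos(a)]); print(m,q,q2)
rel((.5,-.06,.19,5),(q2[0],q2[1],.19,3.9))
E
```

```text
wrist carrier 23508 c [ 586.5 -225.2] size [127.1 100.6] ang 6.15 mean [ 604.9 -223.3] zmed 155.7
[0.60748168 0.12225473] [0.61095046 0.07137283] [0.61224275 0.05241683]
t 10.68 tcp [ 582.8 -223.5  190.4] rpy [-180.     -0.      6.16] F [-0.09 -0.64 -3.94] gap 0.124
(0.5, -0.06, 0.19, 5) -> xyz [ -6.48 -17.14   0.04] n 2.9 rot [-0.   -0.    1.16]
(np.float64(0.6122427523197447), np.float64(0.052416829809591045), 0.19, 3.9) -> xyz [  5.89 -27.11   0.04] n 4.4 rot [-0.   -0.    2.26]
```

View pics/wrist5.png

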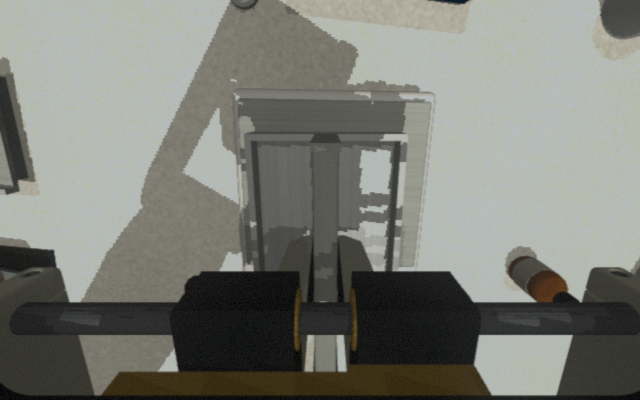

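View pics/top5.png

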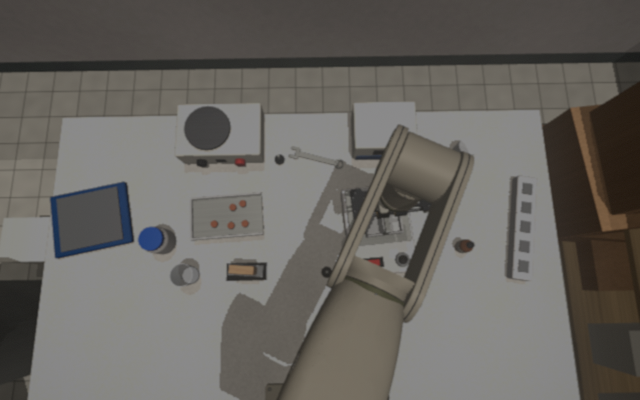

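Emit:
step_arm(
  xyz=[
    [1,-4.5,0],
    [2,-9,0],
    [3,-13.5,0],
    [4,-18,0],
    [5,-22.6,0],
    [5.8,-27.1,0],
    [5.8,-27.1,3],
    [5.8,-27.1,7],
    [5.8,-27.1,11],
    [5.8,-27.1,11],
  ],
  delta_rot=[
    [0,0,0.4],
    [0,0,0.8],
    [0,0,1.2],
    [0,0,1.6],
    [0,0,2],
    [0,0,2.3],
    [0,0,2.3],
    [0,0,2.3],
    [0,0,2.3],
    [0,0,2.3],
  ],
  claw=[-1,-1,-1,-1,-1,-1,-1,-1,-1,-1],
)

```text
time_s: 11.92
tcp_pos: [0.6063, 0.0521, 0.0744]
tool_rot: [-3.141, 0.012, 0.067]
wrist_force: [-0.6, 0.2, -2.9]
finger_gap: 0.126
```

```bash
python3 - <<'E'
from fit import *
c=snap('wrist','wrist6.png');W=pts(c)
rect(W,.022,.05,(.5,.75,.1,.4),'wrist','stage')
rel()
c=snap('top','top6.png');W=pts(c)
c=snap('scene','scene6.png');W=pts(c)
rel((.6100,.069,.049,3.9),(.6100,.0714,.047,3.9))
E
```

```text
wrist stage 39062 c [601.2 199.8] size [131.6 207.6] ang 3.72 mean [608.3 198. ] zmed 30.0
t 11.97 tcp [608.7  52.1  77.7] rpy [-179.97    0.37    3.86] F [ 1.31  0.53 -2.77] gap 0.127
t 12.07 tcp [612.1  52.   81.9] rpy [ 1.80e+02 -7.00e-02  3.85e+00] F [ 0.42  0.66 -2.7 ] gap 0.125
(0.61, 0.069, 0.049, 3.9) -> xyz [-0.1  -1.71  3.29] n 0.6 rot [ 0.   -0.07 -0.05]
(0.61, 0.0714, 0.047, 3.9) -> xyz [-0.08 -1.95  3.49] n 0.6 rot [ 0.   -0.07 -0.05]
```

View pics/wrist6.png

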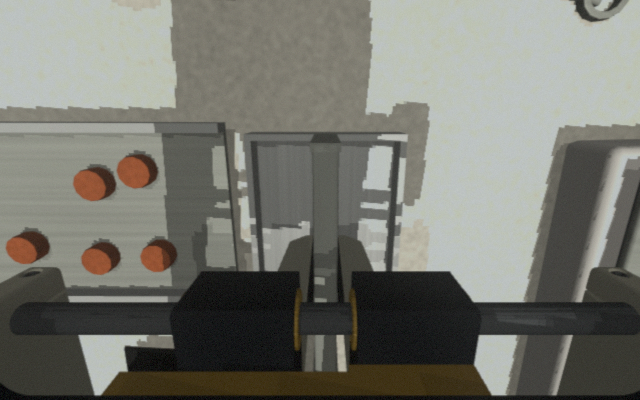

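View pics/scene6.png

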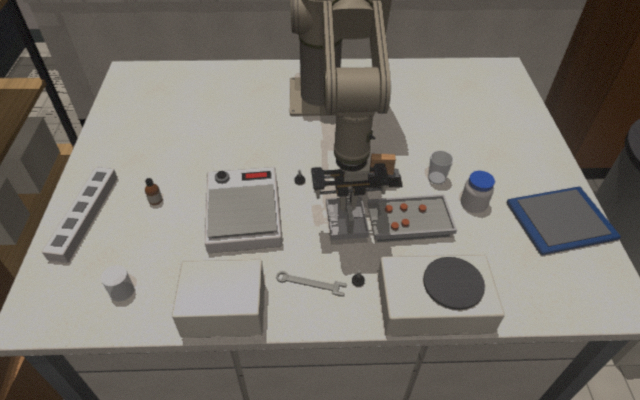

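Emit:
step_arm(
  xyz=[
    [-0.1,-0.4,1],
    [-0.1,-0.7,2],
    [-0.1,-0.9,2.7],
    [-0.1,-1,3],
    [-0.1,-1,3.2],
    [-0.1,-1,3.2],
    [-0.1,-1,3.3],
    [-0.1,-1,3.4],
    [-0.1,-1,3.4],
    [-0.1,-1,3.4],
  ],
  delta_rot=[
    [0,0,0],
    [0,0,0],
    [0,0,0],
    [0,0,0],
    [0,0,0],
    [0,0,0],
    [0,0,0],
    [0,0,0],
    [0,0,0],
    [0,0,0],
  ],
  claw=[-1,-1,-1,-1,-1,-1,-1,-1,-1,-1],
)

```text
time_s: 13.32
tcp_pos: [0.6099, 0.0619, 0.0467]
tool_rot: [3.142, -0.0, 0.067]
wrist_force: [0.4, -0.7, -2.8]
finger_gap: 0.124
```

```bash
python3 - <<'E'
from fit import *
for n in ['wrist','top','scene']:
  c=camera(n);W=pts(c)
  rect(W,.010,.025,(.5,.72,-.02,.125),n,'carrier')
  rect(W,.010,.1,(.5,.72,-.02,.125),n,'carrier+')
  rel()
  if n!='wrist': rect(W,.055,.2,(.38,.75,-.40,-.06),n,'balance')
  if n!='wrist': rect(W,.02,.2,(.38,.75,-.38,-.11),n,'balance')
E
```

```text
wrist carrier 3881 c [625.4  66.7] size [ 98.1 109.7] ang 3.83 mean [641.2  64.4] zmed 21.5
wrist carrier+ 12593 c [611.3  68.5] size [127.4 115.3] ang 3.13 mean [629.3  68.5] zmed 73.0
t 13.38 tcp [609.9  61.9  46.7] rpy [ 1.80e+02 -1.00e-02  3.85e+00] F [-0.06  0.37 -2.51] gap 0.128
top carrier 100 c [608.5  67.3] size [127.1 109.7] ang 4.56 mean [579.6  55.9] zmed 20.7
top carrier+ 148 c [608.4  70.8] size [128.1 116. ] ang 3.91 mean [574.7  72.4] zmed 22.0
t 13.43 tcp [609.8  61.9  46.7] rpy [ 1.7999e+02 -1.0000e-02  3.8600e+00] F [-0.11  0.14 -2.94] gap 0.125
top balance 3504 c [ 553.3 -233.5] size [243.5 180.1] ang 5.11 mean [ 582.8 -232.6] zmed 63.0
top balance 5870 c [ 550.2 -233.8] size [270.  200.9] ang 5.16 mean [ 544.8 -230.6] zmed 60.9
scene carrier 326 c [612.   69.6] size [135.3 113.6] ang 3.24 mean [626.4  64.9] zmed 18.2
scene carrier+ 715 c [612.6  70.5] size [136.5 115.5] ang 3.24 mean [628.6  68.6] zmed 28.4
t 13.47 tcp [609.8  61.9  46.7] rpy [ 1.7999e+02 -1.0000e-02  3.8500e+00] F [ 0.6  -0.55 -3.25] gap 0.127
scene balance 3317 c [ 560.4 -232.6] size [239.4 181.1] ang 4.88 mean [ 593.  -231.8] zmed 62.1
scene balance 5606 c [ 553.6 -233.5] size [276.  200.1] ang 5.18 mean [ 581.  -229.9] zmed 59.8
```

Emit:
step_arm(
  xyz=[
    [0,0,0.1],
    [0,0,0.1],
    [0,0,0.1],
  ],
  delta_rot=[
    [0,0,0],
    [0,0,0],
    [0,0,0],
  ],
  claw=[-1,-1,-1],
)

```text
time_s: 13.85
tcp_pos: [0.6099, 0.0619, 0.0467]
tool_rot: [3.141, -0.0, 0.067]
wrist_force: [-4.3, -0.4, 6.7]
finger_gap: 0.126
```

Emit:
step_arm(
  xyz=[
    [0,-0.3,0],
    [0,-0.5,0],
    [0,-0.7,0],
    [0,-0.8,0],
    [0,-0.8,0],
  ],
  delta_rot=[
    [0,0,0],
    [0,0,0],
    [0,0,0],
    [0,0,0],
    [0,0,0],
  ],
  claw=[-1,-1,-1,-1,-1],
)

```text
time_s: 14.48
tcp_pos: [0.6103, 0.0694, 0.0467]
tool_rot: [3.141, -0.002, 0.067]
wrist_force: [0.0, -5.0, 5.9]
finger_gap: 0.125
```

Emit:
step_arm(
  xyz=[
    [0,0,-0.05],
    [0,-0.1,-0.05],
    [0,-0.1,-0.05],
  ],
  delta_rot=[
    [0,0,0],
    [0,0,0],
    [0,0,0],
  ],
  claw=[-1,-1,-1],
)

```text
time_s: 14.85
tcp_pos: [0.6098, 0.0708, 0.0467]
tool_rot: [3.141, -0.001, 0.067]
wrist_force: [1.0, -5.4, 5.6]
finger_gap: 0.125
```

Emit:
step_arm(
  xyz=[
    [0,-0.1,0],
    [0,-0.1,0],
    [0,-0.1,0],
  ],
  delta_rot=[
    [0,0,0],
    [0,0,0],
    [0,0,0],
  ],
  claw=[-1,-1,-1],
)

```text
time_s: 15.22
tcp_pos: [0.6096, 0.0715, 0.0468]
tool_rot: [3.141, -0.001, 0.067]
wrist_force: [0.2, -6.1, 6.4]
finger_gap: 0.133
```

Emit:
step_arm(
  xyz=[
    [0,-0.1,-0.05],
    [0,-0.1,-0.05],
    [0,-0.1,-0.05],
  ],
  delta_rot=[
    [0,0,0],
    [0,0,0],
    [0,0,0],
  ],
  claw=[-1,-1,-1],
)

```text
time_s: 15.6
tcp_pos: [0.6091, 0.0731, 0.0467]
tool_rot: [-3.141, -0.0, 0.067]
wrist_force: [0.8, -3.9, 3.4]
finger_gap: 0.127
```

```bash
python3 - <<'E'
from fit import *
rel()
c=snap('wrist','wrist7.png')
cv2.imwrite('pics/w7c.png',cv2.resize(cv2.cvtColor(c['img'][100:280,130:430],cv2.COLOR_RGB2BGR),None,fx=2.6,fy=2.6))
E
```

```text
t 15.6 tcp [609.1  73.1  46.7] rpy [-1.7999e+02 -1.0000e-02  3.8700e+00] F [ 0.76 -3.85  3.37] gap 0.127
```

View pics/w7c.png

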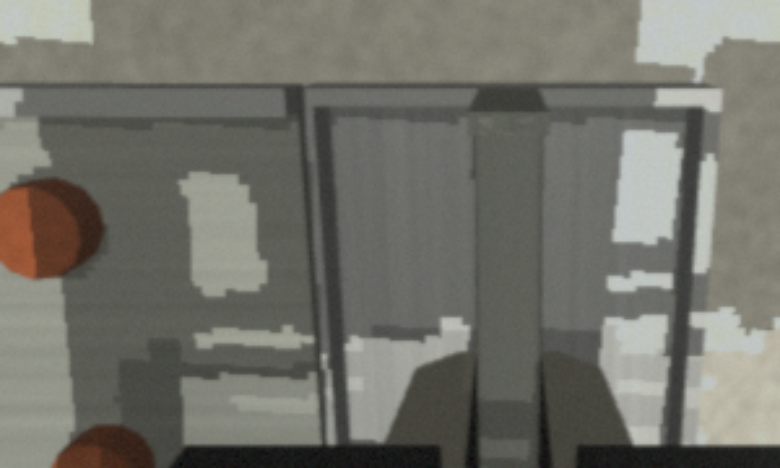

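Emit:
step_arm(
  xyz=[
    [0,-0.1,-0.05],
    [0,-0.1,-0.05],
    [0,-0.1,-0.05],
    [0,-0.1,-0.05],
  ],
  delta_rot=[
    [0,0,0],
    [0,0,0],
    [0,0,0],
    [0,0,0],
  ],
  claw=[-1,-1,-1,-1],
)

```text
time_s: 16.15
tcp_pos: [0.6086, 0.0743, 0.0467]
tool_rot: [-3.141, 0.001, 0.067]
wrist_force: [0.5, 0.1, -0.8]
finger_gap: 0.131
```

Emit:
step_arm(
  xyz=[
    [0,-0.1,0],
    [0,-0.1,0],
    [0,-0.1,0],
    [0,-0.1,0],
  ],
  delta_rot=[
    [0,0,0],
    [0,0,0],
    [0,0,0],
    [0,0,0],
  ],
  claw=[-1,-1,-1,-1],
)

```text
time_s: 16.65
tcp_pos: [0.6085, 0.075, 0.0468]
tool_rot: [-3.141, 0.001, 0.067]
wrist_force: [-1.0, -0.0, -3.0]
finger_gap: 0.126
```

Emit:
step_arm(
  xyz=[
    [0,-0.1,0],
    [0,-0.1,0],
    [0,-0.1,0],
    [0,-0.1,0],
  ],
  delta_rot=[
    [0,0,0],
    [0,0,0],
    [0,0,0],
    [0,0,0],
  ],
  claw=[-1,-1,-1,-1],
)

```text
time_s: 17.15
tcp_pos: [0.6088, 0.076, 0.0471]
tool_rot: [3.142, 0.0, 0.067]
wrist_force: [-0.4, -0.6, -3.2]
finger_gap: 0.123
```

```bash
python3 - <<'E'
from fit import *
for i in range(3): rel(); camera('top')
c=snap('wrist','wrist8.png'); W=pts(c)
cv2.imwrite('pics/w8c.png',cv2.resize(cv2.cvtColor(c['img'][100:280,130:430],cv2.COLOR_RGB2BGR),None,fx=2.6,fy=2.6))
# height profile along stage y at several stage x
a=np.radians(3.9);o=np.array([.600,.232]);d=W[...,:2]-o
sx=d[...,0]*np.cos(a)+d[...,1]*np.sin(a); sy=-d[...,0]*np.sin(a)+d[...,1]*np.cos(a)
for x0 in (.02,.045):
    m=(abs(sx-x0)<.004)&(sy>-.125)&(sy<-.095)&(W[...,2]<.05)
    i=np.argsort(sy[m]); print(x0,[(round(float(y)*1000,1),round(float(z)*1000,1)) for y,z in zip(sy[m][i],W[...,2][m][i])][::6])
E
```

```text
t 17.15 tcp [608.8  76.   47.1] rpy [180.     0.     3.86] F [-0.44 -0.61 -3.23] gap 0.123
t 17.2 tcp [608.8  76.   47.1] rpy [-180.      0.      3.86] F [-0.72  0.92 -2.74] gap 0.128
t 17.25 tcp [608.8  76.   47.1] rpy [-180.     -0.      3.85] F [-0.13  0.18 -3.34] gap 0.125
0.02 [(-124.8, 5.0), (-124.5, 4.0), (-123.9, 4.4), (-123.8, 4.9), (-123.2, 3.9), (-123.0, 4.2), (-122.4, 4.8), (-122.3, 4.4), (-121.8, 4.8), (-121.4, 2.9), (-121.1, 5.2), (-120.5, 4.8), (-120.3, 4.7), (-119.8, 5.1), (-119.5, 4.4), (-119.0, 3.9), (-118.6, 3.7), (-118.1, 3.7), (-118.0, 4.2), (-117.5, 5.3), (-117.0, 4.5), (-116.7, 3.7), (-116.3, 4.9), (-115.9, 4.1), (-115.4, 4.5), (-115.1, 2.9), (-114.6, 3.2), (-114.5, 4.1), (-113.9, 5.0), (-113.6, 5.0), (-113.4, 4.6), (-112.8, 28.5), (-112.6, 5.0), (-112.5, 30.1), (-112.4, 29.5), (-112.3, 24.6), (-112.3, 27.3), (-112.2, 27.4), (-112.2, 24.8), (-112.0, 30.1), (-111.9, 29.4), (-111.6, 4.1), (-111.4, 14.8), (-111.4, 4.9), (-111.3, 3.9), (-111.3, 12.3), (-111.3, 29.0), (-111.2, 10.3), (-111.2, 7.2), (-111.2, 11.1), (-111.2, 5.4), (-111.1, 10.2), (-111.0, 6.2), (-111.
[... 2001 characters left out ...]
-107.1, 30.5), (-106.9, 30.1), (-106.6, 29.9), (-106.3, 29.6), (-106.0, 30.6), (-105.7, 30.6), (-105.3, 28.9), (-105.2, 30.6), (-105.0, 30.6), (-104.6, 29.6), (-104.3, 30.2), (-104.0, 28.8), (-103.8, 30.4), (-103.6, 28.0), (-103.4, 30.6), (-103.0, 29.6), (-102.7, 29.8), (-102.4, 29.4), (-102.1, 30.2), (-101.9, 29.5), (-101.6, 30.4), (-101.3, 29.8), (-101.2, 28.7), (-100.7, 29.5), (-100.5, 29.2), (-100.1, 29.7), (-100.0, 30.2), (-99.6, 30.2), (-99.3, 28.7), (-99.2, 30.0), (-98.9, 29.6), (-98.6, 28.5), (-98.2, 30.3), (-98.0, 30.0), (-97.9, 29.9), (-97.5, 29.0), (-97.3, 30.0), (-97.0, 28.7), (-96.8, 30.6), (-96.4, 31.1), (-96.1, 30.8), (-95.9, 28.9), (-95.6, 30.2), (-95.4, 30.3), (-95.2, 29.9)]
```

View pics/w8c.png

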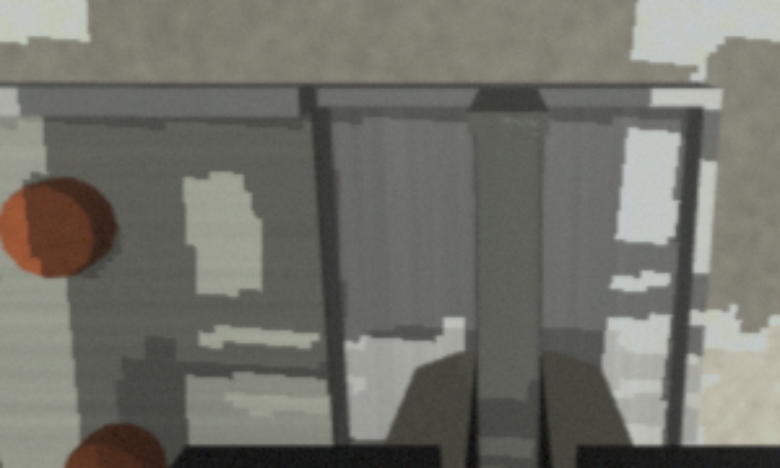

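```bash
python3 - <<'E'
from fit import *
a=np.radians(3.9);o=np.array([.600,.232])
for n in ('wrist','top','scene'):
    c=camera(n); W=pts(c);d=W[...,:2]-o
    sx=d[...,0]*np.cos(a)+d[...,1]*np.sin(a); sy=-d[...,0]*np.sin(a)+d[...,1]*np.cos(a); z=W[...,2]
    for x0 in (-.055,-.04,.02,.03,.04,.05):
        m=(abs(sx-x0)<.004)&(sy<-.09)&(sy>-.23)
        dk=sy[m&(abs(z-.030)<.002)&(sy>-.125)]; rim=sy[m&(abs(z-.022)<.0035)&(sy<-.19)]; fl=sy[m&(abs(z-.004)<.002)&(sy<-.105)&(sy>-.2)]
        f=lambda q:np.round(np.percentile(q,[2,50,98])*1000,1) if len(q)>2 else None
        print(n,x0,'deck',f(dk),'rim',f(rim),'floor',f(fl))
    if n=='scene':
        cv2.imwrite('pics/s8c.png',cv2.resize(cv2.cvtColor(c['img'][150:270,290:490],cv2.COLOR_RGB2BGR),None,fx=4,fy=4))
E
```

```text
wrist -0.055 deck None rim None floor None
wrist -0.04 deck None rim None floor [-200.  -119.9 -111.4]
wrist 0.02 deck [-112.2 -101.4  -90.6] rim [-207.2 -204.8 -203. ] floor [-198.5 -146.3 -112.4]
wrist 0.03 deck [-112.2 -101.3  -90.5] rim [-207.1 -204.8 -203. ] floor [-198.4 -145.9 -112.1]
wrist 0.04 deck [-112.2 -101.4  -90.4] rim [-207.  -204.8 -203. ] floor [-198.6 -146.6 -112.2]
wrist 0.05 deck [-112.3 -101.5  -90.5] rim [-207.1 -204.7 -202.9] floor [-198.4 -145.4 -112.1]
top -0.055 deck [-109.5 -100.1  -90.8] rim [-204.2 -203.9 -203.6] floor [-199.6 -127.5 -110.1]
top -0.04 deck [-109.6  -96.5  -91.5] rim [-205.  -202.3 -201.7] floor [-197.5 -131.2 -112.4]
top 0.02 deck None rim None floor [-198.4 -195.2 -192. ]
top 0.03 deck None rim None floor None
top 0.04 deck None rim [-204.4 -204.2 -201.5] floor [-199.9 -196.5 -193.3]
top 0.05 deck None rim None floor None
scene -0.055 deck [-106.8  -94.8  -90.6] rim None floor [-193.8 -179.8 -109. ]
scene -0.04 deck [-109.4 -101.5  -95.5] rim [-205.2 -205.1 -202.4] floor [-194.8 -167.7 -113.1]
scene 0.02 deck [-110.5 -101.2  -90.6] rim [-204.9 -202.1 -201.2] floor [-194.7 -156.9 -111.2]
scene 0.03 deck [-107.5 -101.   -92.4] rim None floor [-194.6 -155.2 -110.5]
scene 0.04 deck [-109.  -102.9  -93.5] rim [-203.8 -201.5 -201. ] floor [-198.  -159.4 -111.7]
scene 0.05 deck [-110.7  -99.2  -94.7] rim None floor [-187.8 -156.8 -109. ]
```

View pics/s8c.png

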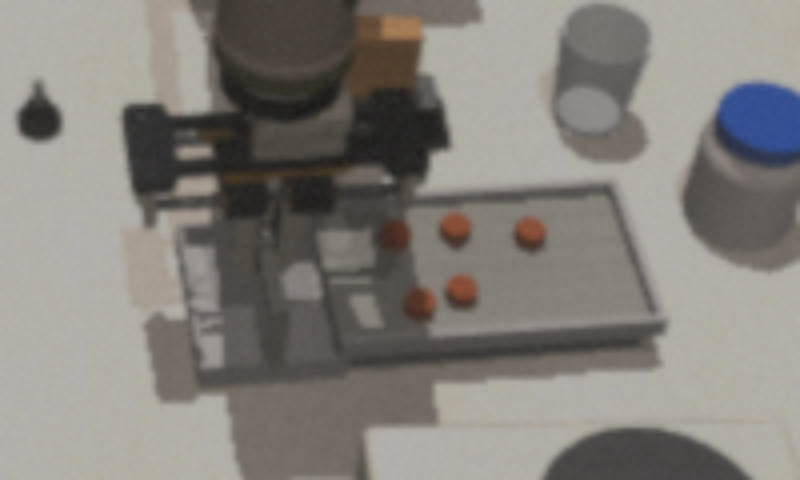

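Emit:
step_arm(
  xyz=[
    [0,0.2,0],
    [0,0.4,0],
    [0,0.45,0],
    [0,0.45,0.05],
    [0,0.45,0.05],
  ],
  delta_rot=[
    [0,0,0],
    [0,0,0],
    [0,0,0],
    [0,0,0],
    [0,0,0],
  ],
  claw=[-1,-1,-1,-1,-1],
)

```text
time_s: 18.12
tcp_pos: [0.6092, 0.0714, 0.0467]
tool_rot: [3.141, -0.0, 0.067]
wrist_force: [0.4, -0.6, -1.5]
finger_gap: 0.122
```

```bash
cat > gapc.py <<'E'
from fit import *
def gap(n,xs=(-.05,-.04,-.03,.02,.03,.04,.05)):
    a=np.radians(3.9);o=np.array([.600,.232])
    c=camera(n); W=pts(c);d=W[...,:2]-o
    sx=d[...,0]*np.cos(a)+d[...,1]*np.sin(a); sy=-d[...,0]*np.sin(a)+d[...,1]*np.cos(a); z=W[...,2]
    for x0 in xs:
        m=(abs(sx-x0)<.005)&(sy<-.09)&(sy>-.23)
        dk=sy[m&(abs(z-.030)<.002)&(sy>-.125)]; rim=sy[m&(abs(z-.022)<.004)&(sy<-.19)]
        if len(dk)>2 and len(rim)>2: print(n,x0,'deck',round(np.percentile(dk,1)*1000,1),'rim',round(np.percentile(rim,1)*1000,1),'diff',round((np.percentile(dk,1)-np.percentile(rim,1))*1000,1))
E
python3 - <<'E'
from gapc import *
gap('wrist');gap('top');rel()
E
```

```text
wrist -0.03 deck -109.9 rim -211.7 diff 101.7
wrist 0.02 deck -112.4 rim -211.7 diff 99.4
wrist 0.03 deck -112.4 rim -211.6 diff 99.2
wrist 0.04 deck -112.5 rim -211.7 diff 99.2
wrist 0.05 deck -112.5 rim -211.9 diff 99.4
top -0.04 deck -109.9 rim -208.4 diff 98.5
top -0.03 deck -110.7 rim -209.1 diff 98.3
t 18.23 tcp [609.2  71.4  46.8] rpy [ 1.7999e+02 -1.0000e-02  3.8600e+00] F [-0.02 -0.98 -1.31] gap 0.127
```

Emit:
step_arm(
  xyz=[
    [0,0,0.05],
    [0,0,0.05],
    [0,0,0.05],
    [0,0,0.05],
    [0,0,0.05],
    [0,0,-2],
    [0,0,-6],
    [0,0,-11],
    [0,0,-15],
    [0,0,-15],
  ],
  delta_rot=[
    [0,0,0],
    [0,0,0],
    [0,0,0],
    [0,0,0],
    [0,0,0],
    [0,0,0],
    [0,0,0],
    [0,0,0],
    [0,0,0],
    [0,0,0],
  ],
  claw=[-1,-0.2,-0.2,-0.2,-0.2,-0.2,-0.2,0,0,0],
)

```text
time_s: 19.48
tcp_pos: [0.6122, 0.0716, 0.2036]
tool_rot: [3.141, -0.01, 0.067]
wrist_force: [-0.0, 0.4, -0.7]
finger_gap: 0.493
```

```bash
python3 - <<'E'
from gapc import *
gap('wrist')
rel((.4345,.1672,.2,85.3))
E
```

```text
wrist -0.05 deck -112.1 rim -212.0 diff 99.8
wrist -0.04 deck -112.5 rim -211.8 diff 99.4
wrist -0.03 deck -112.5 rim -211.5 diff 99.0
wrist 0.02 deck -112.6 rim -212.0 diff 99.4
wrist 0.03 deck -112.6 rim -211.6 diff 99.0
wrist 0.04 deck -112.2 rim -212.0 diff 99.8
wrist 0.05 deck -112.6 rim -212.1 diff 99.5
t 19.52 tcp [610.8  71.5 200.6] rpy [179.99  -0.34   3.86] F [ 0.78  0.57 -0.93] gap 0.499
(0.4345, 0.1672, 0.2, 85.3) -> xyz [-16.95 -10.73  -0.05] n 3.2 rot [  0.25  -0.27 -81.44]
```

Emit:
step_arm(
  xyz=[
    [-2,-1.3,0],
    [-4,-2.6,0],
    [-6,-3.9,0],
    [-8.5,-5.4,0],
    [-11,-6.9,0],
    [-13.5,-8.5,0],
    [-16,-10,0],
    [-17,-10.7,0],
    [-17,-10.7,0],
    [-17,-10.7,0],
  ],
  delta_rot=[
    [0,0,-10],
    [0,0,-20],
    [0,0,-30],
    [0,0,-40],
    [0,0,-50],
    [0,0,-60],
    [0,0,-70],
    [0,0,-79],
    [0,0,-81.4],
    [0,0,-81.4],
  ],
  claw=[0,0,0,0,0,0,0,0,0,0],
)

```text
time_s: 20.78
tcp_pos: [0.4315, 0.1667, 0.1958]
tool_rot: [-3.14, 0.001, 1.488]
wrist_force: [0.8, -1.0, 0.9]
finger_gap: 0.5
```

```bash
python3 - <<'E'
from gapc import *
c=snap('wrist','wrist9.png'); W=pts(c)
rect(W,.09,.12,(.35,.5,.08,.26),'wrist','handle top')
rect(W,.01,.028,(.35,.5,.08,.26),'wrist','sole')
for n in ('top','wrist'): print([(np.round(d['location'],4).tolist(),round(d['conf'],2)) for d in tip_of(n,'block_grip')][:2])
rel((.4345,.1672,.2,85.3))
E
```

```text
wrist handle top 2116 c [434.2 166.7] size [69.7 23.6] ang 84.97 mean [434.3 169.2] zmed 104.9
wrist sole 63 c [438.2 217.7] size [ 0.9 33.8] ang 85.37 mean [438.4 217.6] zmed 21.5
[]
[([0.4323, 0.1671, 0.0803], 0.95)]
t 20.93 tcp [432.1 166.6 196.2] rpy [-1.7995e+02  2.0000e-02  8.5190e+01] F [-0.66  0.1  -0.05] gap 0.5
(0.4345, 0.1672, 0.2, 85.3) -> xyz [ 0.08  0.23 -0.38] n 0.1 rot [-0.05  0.02 -0.11]
```

View pics/wrist9.png

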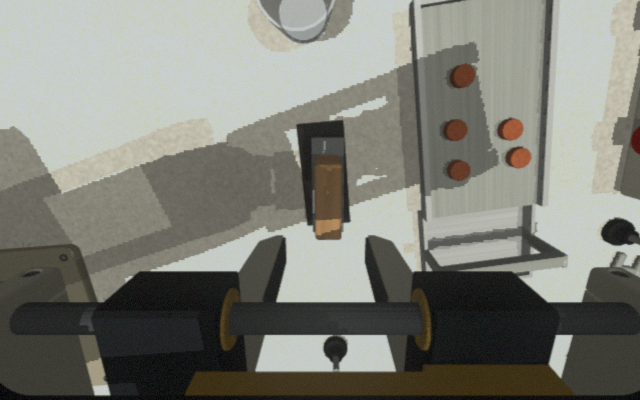

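Emit:
step_arm(
  xyz=[
    [0.1,0.2,4],
    [0.1,0.2,9],
    [0.1,0.2,12],
    [0.1,0.2,13],
    [0.1,0.2,13.2],
    [0.1,0.2,13.2],
    [0.1,0.2,13.2],
  ],
  delta_rot=[
    [0,0,0],
    [0,0,0],
    [0,0,0],
    [0,0,0],
    [0,0,0],
    [0,0,0],
    [0,0,0],
  ],
  claw=[0,0,0,0,0,0,0],
)

```text
time_s: 21.8
tcp_pos: [0.4355, 0.1679, 0.0661]
tool_rot: [3.139, -0.001, 1.488]
wrist_force: [0.1, -0.4, -0.2]
finger_gap: 0.504
```

```bash
python3 - <<'E'
from gapc import *
c=snap('wrist','wrist10.png'); W=pts(c)
rel((.4343,.1669,.064,85.1))
E
```

```text
t 21.85 tcp [435.4 167.9  65.9] rpy [ 1.7988e+02 -4.0000e-02  8.5250e+01] F [-0.09 -0.28 -0.16] gap 0.501
(0.4343, 0.1669, 0.064, 85.1) -> xyz [-0.1  -0.1   0.19] n 0.0 rot [ 0.12 -0.04  0.15]
```

View pics/wrist10.png

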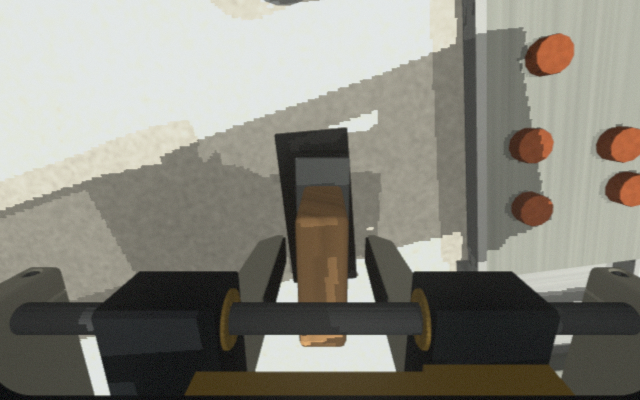

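Emit:
step_arm(
  xyz=[
    [-0.1,-0.1,0.2],
    [-0.1,-0.1,0.2],
    [-0.1,-0.1,0.2],
    [-0.1,-0.1,0.2],
    [-0.1,-0.1,0.2],
    [-0.1,-0.1,0.2],
  ],
  delta_rot=[
    [0,0,0],
    [0,0,0],
    [0,0,0],
    [0,0,0],
    [0,0,0],
    [0,0,0],
  ],
  claw=[0,-1,-1,-1,-1,-1],
  grip_force=35,
)

```text
time_s: 22.6
tcp_pos: [0.4334, 0.1667, 0.0627]
tool_rot: [3.142, -0.0, 1.488]
wrist_force: [-0.1, -0.9, 0.4]
finger_gap: 0.26
```

```bash
python3 - <<'E'
from gapc import *
for i in range(3): rel(); camera('top')
E
```

```text
t 22.6 tcp [433.4 166.7  62.7] rpy [180.    -0.    85.25] F [-0.12 -0.86  0.37] gap 0.26
t 22.65 tcp [433.3 166.7  62.6] rpy [-180.      0.     85.26] F [-0.14  0.09 -0.12] gap 0.26
t 22.7 tcp [433.3 166.7  62.6] rpy [-180.      0.     85.26] F [ 0.51  0.27 -0.23] gap 0.256
```

Emit:
step_arm(
  xyz=[
    [0,0,-1],
    [0,0,-4],
    [0,0,-8],
    [0,0,-13],
    [0,0,-13],
    [0,0,-13],
  ],
  delta_rot=[
    [0,0,0],
    [0,0,0],
    [0,0,0],
    [0,0,0],
    [0,0,0],
    [0,0,0],
  ],
  claw=[-1,-1,-1,-1,-1,-1],
)

```text
time_s: 23.5
tcp_pos: [0.4331, 0.1667, 0.1923]
tool_rot: [-3.141, 0.0, 1.488]
wrist_force: [-0.9, -0.4, -3.3]
finger_gap: 0.259
```

```bash
python3 - <<'E'
from gapc import *
c=snap('top','top11.png');W=pts(c)
rect(W,.022,.05,(.5,.7,.08,.38),'top','stage')
rel((.5945,.312,.2,3.9))
E
```

```text
top stage 2501 c [601.2 216.2] size [133.2 252.7] ang 2.96 mean [612.7 223. ] zmed 29.8
t 23.55 tcp [432.5 166.5 191.4] rpy [-1.7989e+02  4.0000e-02  8.5260e+01] F [ 0.22 -0.28 -2.48] gap 0.259
(0.5945, 0.312, 0.2, 3.9) -> xyz [15.84 14.94 -0.9 ] n 3.5 rot [-6.000e-02  1.100e-01  8.136e+01]
```

Emit:
step_arm(
  xyz=[
    [2,1.9,0],
    [4,3.8,0],
    [6,5.7,0],
    [8,7.6,0],
    [10,9.5,0],
    [12,11.4,0],
    [14,13.2,0],
    [15.8,14.9,0],
    [15.8,14.9,0],
    [15.8,14.9,0],
  ],
  delta_rot=[
    [0,0,10],
    [0,0,20],
    [0,0,30],
    [0,0,40],
    [0,0,50],
    [0,0,60],
    [0,0,70],
    [0,0,79],
    [0,0,81.4],
    [0,0,81.4],
  ],
  claw=[-1,-1,-1,-1,-1,-1,-1,-1,-1,-1],
)

```text
time_s: 24.8
tcp_pos: [0.5938, 0.3114, 0.1898]
tool_rot: [3.14, 0.004, 0.068]
wrist_force: [0.1, 0.6, -0.8]
finger_gap: 0.257
```

```bash
python3 - <<'E'
from gapc import *
c=snap('wrist','wrist12.png');W=pts(c)
rect(W,.022,.05,(.5,.7,.05,.42),'wrist','stage')
rect(W,.036,.05,(.5,.7,.05,.42),'wrist','rims')
c=snap('top','top12.png')
rel((.5945,.312,.12,3.9))
E
```

```text
wrist stage 20385 c [598.  233.1] size [143.6 378.4] ang 6.4 mean [605.8 211.3] zmed 30.2
wrist rims 4497 c [597.5 242.4] size [136.7 359.3] ang 4.99 mean [606.7 222.6] zmed 40.5
t 24.9 tcp [594.  311.4 191. ] rpy [1.7995e+02 1.4000e-01 3.9200e+00] F [-0.3   0.5  -2.75] gap 0.257
(0.5945, 0.312, 0.12, 3.9) -> xyz [ 0.07 -0.06  7.1 ] n 1.1 rot [0.05 0.14 0.02]
```

View pics/wrist12.png

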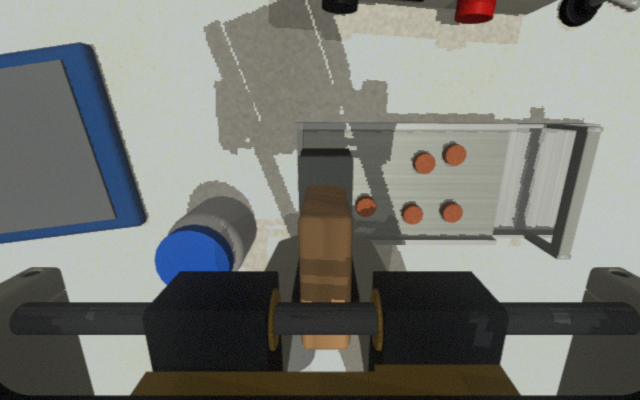

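View pics/top12.png

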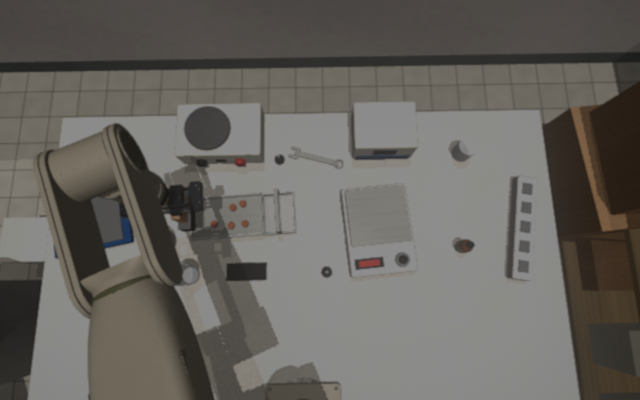

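Emit:
step_arm(
  xyz=[
    [0.1,-0.1,2],
    [0.1,-0.1,5],
    [0.1,-0.1,7],
    [0.1,-0.1,7.5],
    [0.1,-0.1,7.5],
    [0.1,-0.1,7.5],
  ],
  delta_rot=[
    [0,0,0],
    [0,0,0],
    [0,0,0],
    [0,0,0],
    [0,0,0],
    [0,0,0],
  ],
  claw=[-1,-1,-1,-1,-1,-1],
)

```text
time_s: 25.65
tcp_pos: [0.5967, 0.3133, 0.1192]
tool_rot: [-3.141, -0.002, 0.067]
wrist_force: [0.2, -0.2, -1.3]
finger_gap: 0.253
```

```bash
python3 - <<'E'
from gapc import *
gap('wrist'); gap('top')
c=snap('wrist','wrist13.png');W=pts(c)
a=np.radians(3.9);o=np.array([.600,.232]);d=W[...,:2]-o
sx=d[...,0]*np.cos(a)+d[...,1]*np.sin(a); sy=-d[...,0]*np.sin(a)+d[...,1]*np.cos(a); z=W[...,2]
m=(abs(z-.04)<.002)&(abs(sx)<.08)&(abs(sy-.107)<.012); print('closed rim sy',np.round(np.percentile(sy[m],[2,50,98])*1000,1),m.sum())
m=(abs(z-.04)<.002)&(sx>.05)&(sx<.08)&(abs(sy)<.08); print('far rim sx',np.round(np.percentile(sx[m],[2,50,98])*1000,1),m.sum())
m=(abs(z-.04)<.002)&(sx<-.05)&(sx>-.08)&(abs(sy)<.08); print('near rim sx',np.round(np.percentile(sx[m],[2,50,98])*1000,1),m.sum())
m=(z>.055)&(z<.09)&(abs(sx)<.08)&(abs(sy-.08)<.05)&(sx>.03)
print('sole top: sx',np.round(np.percentile(sx[m],[50,98,99.8])*1000,1),'sy',np.round(np.percentile(sy[m],[.5,2,50,98,99.5])*1000,1),'z',np.percentile(z[m],[10,50,90]),m.sum())
rel((.5945,.312,.0866,3.9))
E
```

```text
top -0.05 deck -109.9 rim -207.6 diff 97.7
top -0.04 deck -109.5 rim -208.2 diff 98.7
top -0.03 deck -110.5 rim -208.9 diff 98.4
top 0.02 deck -110.3 rim -209.4 diff 99.1
top 0.03 deck -110.4 rim -209.9 diff 99.5
top 0.04 deck -108.3 rim -207.8 diff 99.5
top 0.05 deck -109.1 rim -208.3 diff 99.2
closed rim sy [ 96.5 104.9 107.5] 695
far rim sx [59.  62.1 64.5] 1607
near rim sx [-66.7 -63.4 -60.6] 184
sole top: sx [54.1 54.4 54.4] sy [63.8 64.1 80.1 96.5 97. ] z [0.05930917 0.07581226 0.07800331] 340
t 25.8 tcp [596.5 313.2 118.9] rpy [-1.7996e+02 -1.0000e-01  3.8600e+00] F [-0.55 -0.06 -2.16] gap 0.259
(0.5945, 0.312, 0.0866, 3.9) -> xyz [-0.21  0.11  3.23] n 0.5 rot [-0.04 -0.1  -0.04]
```

View pics/wrist13.png

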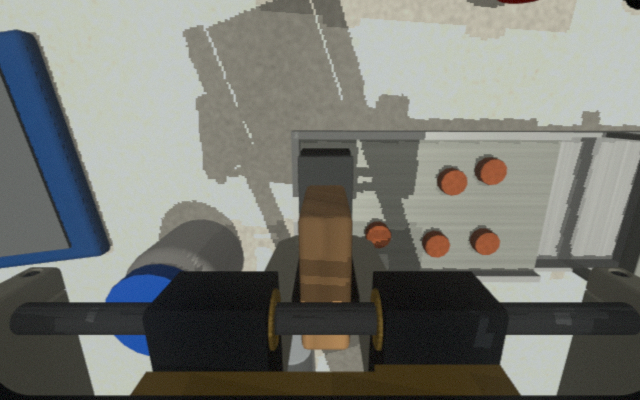

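Emit:
step_arm(
  xyz=[
    [-0.3,0,0],
    [-0.3,0,0],
    [-0.3,0,0.8],
    [-0.3,0,1.6],
    [-0.3,0,2.2],
    [-0.3,0,2.4],
    [-0.3,0,2.4],
    [-0.3,0,2.4],
  ],
  delta_rot=[
    [0,0,0],
    [0,0,0],
    [0,0,0],
    [0,0,0],
    [0,0,0],
    [0,0,0],
    [0,0,0],
    [0,0,0],
  ],
  claw=[-1,-1,-1,-1,-1,-1,-1,-1],
)

```text
time_s: 26.8
tcp_pos: [0.5931, 0.3128, 0.094]
tool_rot: [-3.141, -0.001, 0.067]
wrist_force: [-0.6, 0.4, -2.4]
finger_gap: 0.257
```

```bash
python3 - <<'E'
from gapc import *
c=snap('wrist','wrist14.png');W=pts(c)
a=np.radians(3.9);o=np.array([.600,.232]);d=W[...,:2]-o
sx=d[...,0]*np.cos(a)+d[...,1]*np.sin(a); sy=-d[...,0]*np.sin(a)+d[...,1]*np.cos(a); z=W[...,2]
m=(abs(z-.04)<.002)&(sx>.05)&(sx<.08)&(abs(sy)<.08); print('far rim sx',np.round(np.percentile(sx[m],[2,50,98])*1000,1),m.sum())
m=(z>.045)&(z<.09)&(abs(sx)<.08)&(abs(sy-.08)<.05)&(sx>.03)
print('sole top: sx',np.round(np.percentile(sx[m],[50,98,99.8])*1000,1),'sy',np.round(np.percentile(sy[m],[.5,2,50,98,99.5])*1000,1),'z',np.percentile(z[m],[10,50,90]),m.sum())
rel((.5945,.312,.0836,3.9)); rel()
E
```

```text
far rim sx [58.9 61.7 65.1] 2032
sole top: sx [42.  50.6 50.7] sy [63.4 64.  80.  96.5 97. ] z [0.05314339 0.0742172  0.0757623 ] 2166
t 26.85 tcp [593.1 312.8  94.1] rpy [-1.7999e+02 -4.0000e-02  3.8600e+00] F [-0.58 -0.57 -1.55] gap 0.254
(0.5945, 0.312, 0.0836, 3.9) -> xyz [0.14 0.09 1.05] n 0.2 rot [-0.01 -0.04 -0.04]
t 26.85 tcp [593.1 312.8  94.1] rpy [-1.7999e+02 -4.0000e-02  3.8600e+00] F [-0.58 -0.57 -1.55] gap 0.254
```

View pics/wrist14.png

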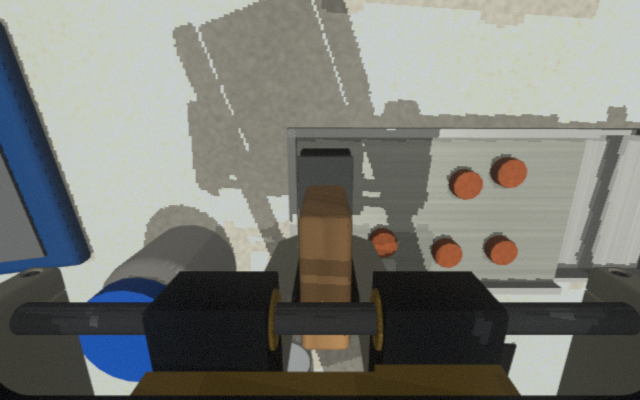

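Emit:
step_arm(
  xyz=[
    [0,0,0.3],
    [0,0,0.6],
    [0,0,0.9],
    [0,0,1.05],
    [0,0,1.05],
    [0,0,1.05],
  ],
  delta_rot=[
    [0,0,0],
    [0,0,0],
    [0,0,0],
    [0,0,0],
    [0,0,0],
    [0,0,0],
  ],
  claw=[-1,-1,-1,-1,-1,-1],
)

```text
time_s: 27.6
tcp_pos: [0.5933, 0.3129, 0.0837]
tool_rot: [-3.141, -0.001, 0.067]
wrist_force: [0.4, 0.5, 4.8]
finger_gap: 0.258
```

```bash
python3 - <<'E'
from gapc import *
for i in range(4): rel(); camera('top')
gap('top')
E
```

```text
t 27.6 tcp [593.3 312.9  83.7] rpy [-1.7998e+02 -6.0000e-02  3.8600e+00] F [0.37 0.47 4.81] gap 0.258
t 27.65 tcp [593.3 312.9  83.7] rpy [-1.7998e+02 -6.0000e-02  3.8600e+00] F [1.53 0.48 5.08] gap 0.253
t 27.7 tcp [593.3 312.9  83.6] rpy [-1.7998e+02 -6.0000e-02  3.8600e+00] F [1.61 0.27 4.62] gap 0.256
t 27.75 tcp [593.3 312.9  83.6] rpy [-1.7998e+02 -6.0000e-02  3.8500e+00] F [ 1.61 -0.1   4.34] gap 0.254
top -0.05 deck -109.7 rim -207.7 diff 97.9
top -0.04 deck -110.4 rim -208.2 diff 97.8
top -0.03 deck -110.1 rim -208.8 diff 98.8
top 0.02 deck -109.8 rim -209.3 diff 99.5
top 0.03 deck -110.6 rim -209.7 diff 99.2
top 0.04 deck -108.3 rim -207.6 diff 99.3
top 0.05 deck -108.8 rim -208.3 diff 99.5
```

Emit:
step_arm(
  xyz=[
    [0,0.3,0],
    [0,0.8,0],
    [0,1.3,0],
    [0,1.8,0],
    [0,2.3,0],
    [0,2.8,0],
    [0,3.3,0],
    [0,3.8,0],
    [0,4.3,0],
    [0,4.8,0],
  ],
  delta_rot=[
    [0,0,0],
    [0,0,0],
    [0,0,0],
    [0,0,0],
    [0,0,0],
    [0,0,0],
    [0,0,0],
    [0,0,0],
    [0,0,0],
    [0,0,0],
  ],
  claw=[-1,-1,-1,-1,-1,-1,-1,-1,-1,-1],
)

```text
time_s: 29.1
tcp_pos: [0.5956, 0.2658, 0.0832]
tool_rot: [-3.14, 0.0, 0.068]
wrist_force: [-0.2, 5.4, 5.9]
finger_gap: 0.258
```

Emit:
step_arm(
  xyz=[
    [0,0.5,0],
    [0,1,0],
    [0,1.5,0],
    [0,2,0],
    [0,2.5,0],
    [0,3,0],
    [0,3.5,0],
    [0,4,0],
    [0,4.5,0],
    [0,5,0],
  ],
  delta_rot=[
    [0,0,0],
    [0,0,0],
    [0,0,0],
    [0,0,0],
    [0,0,0],
    [0,0,0],
    [0,0,0],
    [0,0,0],
    [0,0,0],
    [0,0,0],
  ],
  claw=[-1,-1,-1,-1,-1,-1,-1,-1,-1,-1],
)

```text
time_s: 30.35
tcp_pos: [0.5989, 0.216, 0.0831]
tool_rot: [-3.14, 0.001, 0.068]
wrist_force: [0.2, 6.1, 4.8]
finger_gap: 0.255
```

```bash
python3 - <<'E'
from gapc import *
rel()
gap('top')
c=snap('wrist','wrist15.png'); snap('scene','scene15.png')
E
```

```text
t 30.35 tcp [598.9 216.   83.1] rpy [-1.7989e+02  3.0000e-02  3.8900e+00] F [0.21 6.09 4.75] gap 0.255
top -0.03 deck -107.7 rim -209.0 diff 101.4
top 0.02 deck -110.7 rim -209.4 diff 98.7
top 0.03 deck -110.5 rim -210.0 diff 99.4
```

View pics/wrist15.png

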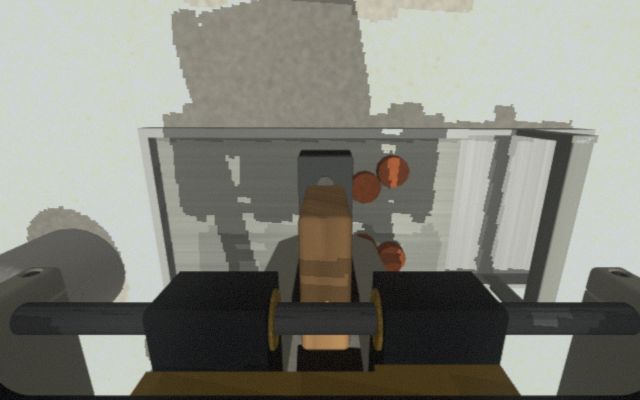

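Emit:
step_arm(
  xyz=[
    [0,0.5,0],
    [0,1,-0.05],
    [0,1.5,-0.05],
    [0,2,-0.05],
    [0,2.5,-0.05],
    [0,3,-0.05],
    [0,3.5,-0.05],
    [0,4,-0.05],
    [0,4.5,-0.05],
    [0,5,-0.05],
  ],
  delta_rot=[
    [0,0,0],
    [0,0,0],
    [0,0,0],
    [0,0,0],
    [0,0,0],
    [0,0,0],
    [0,0,0],
    [0,0,0],
    [0,0,0],
    [0,0,0],
  ],
  claw=[-1,-1,-1,-1,-1,-1,-1,-1,-1,-1],
)

```text
time_s: 31.75
tcp_pos: [0.6022, 0.166, 0.0835]
tool_rot: [-3.14, 0.001, 0.068]
wrist_force: [-0.1, 5.2, 5.5]
finger_gap: 0.258
```

```bash
python3 - <<'E'
from gapc import *
rel()
gap('top')
c=snap('wrist','wrist16.png'); c=camera('scene')
cv2.imwrite('pics/s16c.png',cv2.resize(cv2.cvtColor(c['img'][150:270,290:490],cv2.COLOR_RGB2BGR),None,fx=4,fy=4))
E
```

```text
t 31.75 tcp [602.2 166.   83.5] rpy [-1.7989e+02  5.0000e-02  3.8800e+00] F [-0.11  5.18  5.45] gap 0.258
top -0.05 deck -109.6 rim -209.8 diff 100.1
```

View pics/wrist16.png

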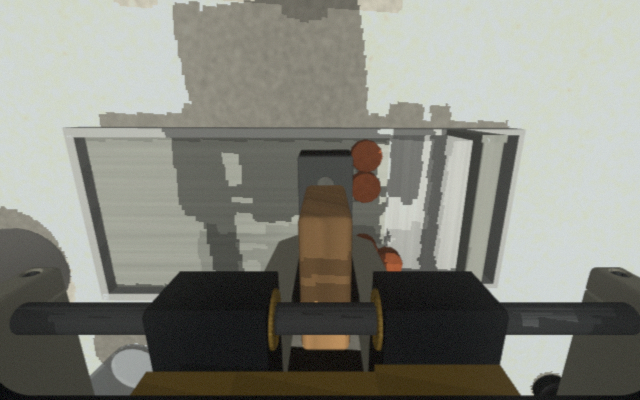

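View pics/s16c.png

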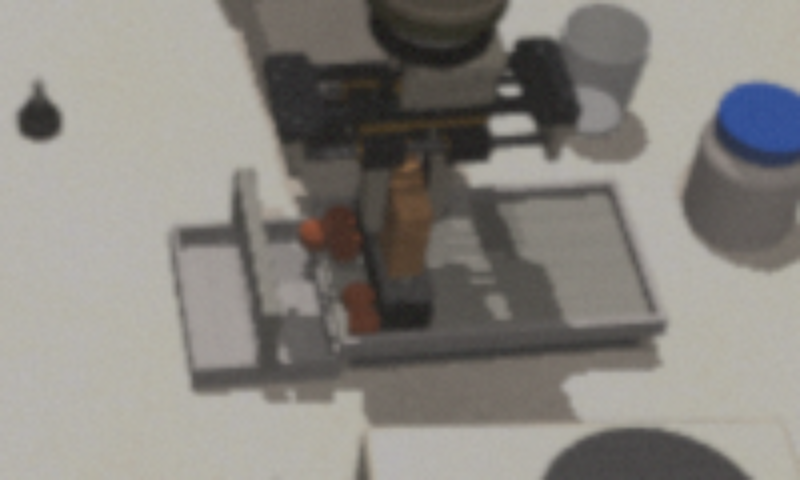

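Emit:
step_arm(
  xyz=[
    [0,0.4,-0.05],
    [0,0.8,-0.08],
    [0,1.2,-0.08],
    [0,1.6,-0.08],
    [0,2,-0.08],
    [0,2.4,-0.08],
    [0,2.8,-0.08],
    [0,3.2,-0.08],
    [0,3.5,-0.08],
    [0,3.7,-0.08],
  ],
  delta_rot=[
    [0,0,0],
    [0,0,0],
    [0,0,0],
    [0,0,0],
    [0,0,0],
    [0,0,0],
    [0,0,0],
    [0,0,0],
    [0,0,0],
    [0,0,0],
  ],
  claw=[-1,-1,-1,-1,-1,-1,-1,-1,-1,-1],
)

```text
time_s: 33.15
tcp_pos: [0.6052, 0.1279, 0.0844]
tool_rot: [-3.142, 0.0, 0.067]
wrist_force: [0.4, 4.7, 4.0]
finger_gap: 0.253
```

```bash
python3 - <<'E'
from gapc import *
rel()
gap('top')
c=snap('wrist','wrist17.png'); c=camera('scene')
cv2.imwrite('pics/s17c.png',cv2.resize(cv2.cvtColor(c['img'][150:270,290:490],cv2.COLOR_RGB2BGR),None,fx=4,fy=4))
E
```

```text
t 33.15 tcp [605.2 127.9  84.4] rpy [-180.      0.      3.85] F [0.37 4.73 3.96] gap 0.253
```

View pics/wrist17.png

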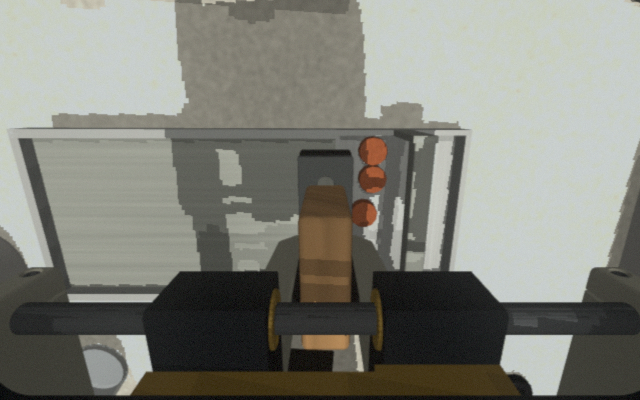

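View pics/s17c.png

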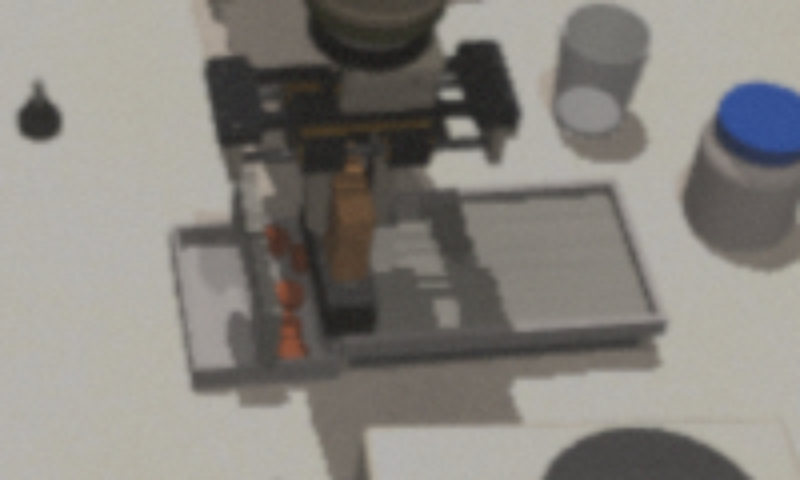

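Emit:
step_arm(
  xyz=[
    [0,0,0],
    [0,0,-0.5],
    [0,0,-1.5],
    [0,0,-4],
    [0,0,-8],
    [0,-3,-11],
    [0,-6,-12],
    [0,-6,-12],
    [0,-6,-12],
  ],
  delta_rot=[
    [0,0,0],
    [0,0,0],
    [0,0,0],
    [0,0,0],
    [0,0,0],
    [0,0,0],
    [0,0,0],
    [0,0,0],
    [0,0,0],
  ],
  claw=[-1,-1,-1,-1,-1,-1,-1,-1,-1],
)

```text
time_s: 34.42
tcp_pos: [0.6006, 0.1872, 0.2035]
tool_rot: [3.14, 0.002, 0.067]
wrist_force: [0.7, -0.5, -2.7]
finger_gap: 0.257
```

```bash
python3 - <<'E'
from gapc import *
gap('top'); gap('wrist')
c=snap('wrist','wrist18.png')
print([(np.round(d['location'],3).tolist(),round(d['conf'],2)) for d in search_frame('wrist','tablet0')])
c=camera('scene')
cv2.imwrite('pics/s18c.png',cv2.resize(cv2.cvtColor(c['img'][150:270,290:490],cv2.COLOR_RGB2BGR),None,fx=4,fy=4))
rel((.4333,.1667,.19,85.26))
E
```

```text
top -0.05 deck -110.1 rim -209.8 diff 99.7
top -0.03 deck -108.0 rim -208.9 diff 100.9
top 0.02 deck -110.7 rim -209.5 diff 98.8
top 0.03 deck -110.6 rim -209.7 diff 99.1
top 0.05 deck -109.2 rim -208.3 diff 99.2
wrist -0.05 deck -111.6 rim -212.3 diff 100.7
wrist -0.04 deck -112.2 rim -212.2 diff 100.0
wrist -0.03 deck -111.7 rim -212.0 diff 100.3
wrist 0.02 deck -112.4 rim -212.2 diff 99.8
wrist 0.03 deck -112.0 rim -212.1 diff 100.1
wrist 0.04 deck -112.5 rim -212.3 diff 99.8
wrist 0.05 deck -112.2 rim -212.0 diff 99.8
[([0.604, 0.098, 0.014], 0.78), ([0.638, 0.09, 0.015], 0.78), ([0.657, 0.096, 0.017], 0.78), ([0.578, 0.109, 0.021], 0.6)]
t 34.67 tcp [601.  187.1 203.8] rpy [1.7998e+02 7.0000e-02 3.8000e+00] F [-0.16  0.07 -1.84] gap 0.256
(0.4333, 0.1667, 0.19, 85.26) -> xyz [-16.87   0.92   1.4 ] n 2.7 rot [-3.000e-02  7.000e-02 -8.146e+01]
```

View pics/wrist18.png

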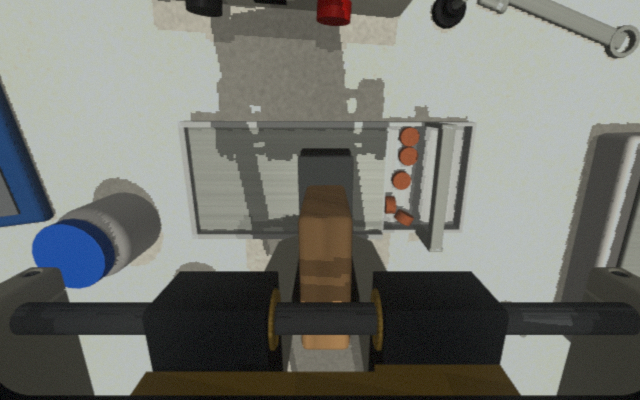

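View pics/s18c.png

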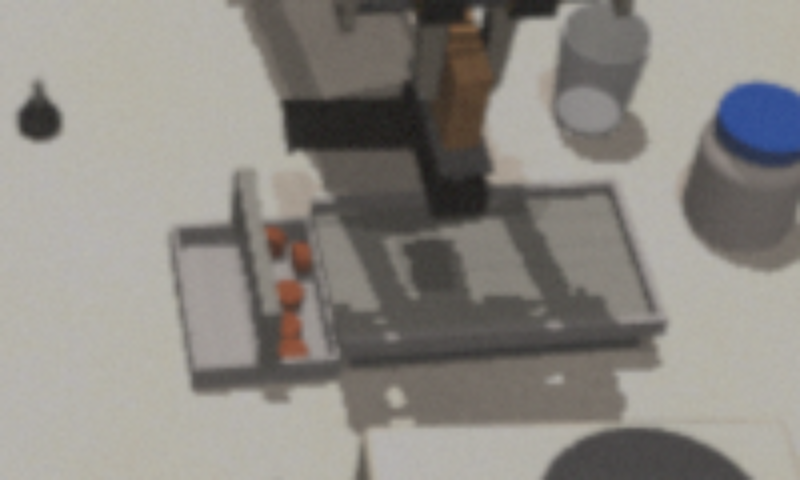

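Emit:
step_arm(
  xyz=[
    [-2,0.1,0],
    [-4.2,0.2,0],
    [-6.4,0.3,0],
    [-8.6,0.4,0],
    [-10.8,0.6,0],
    [-13,0.7,0],
    [-15,0.8,0],
    [-16.9,0.9,0],
    [-16.9,0.9,0],
    [-16.9,0.9,0],
  ],
  delta_rot=[
    [0,0,-10],
    [0,0,-20],
    [0,0,-30],
    [0,0,-40],
    [0,0,-50],
    [0,0,-60],
    [0,0,-70],
    [0,0,-79],
    [0,0,-81.5],
    [0,0,-81.5],
  ],
  claw=[-1,-1,-1,-1,-1,-1,-1,-1,-1,-1],
)

```text
time_s: 35.92
tcp_pos: [0.4331, 0.1673, 0.2045]
tool_rot: [3.141, -0.0, 1.489]
wrist_force: [-0.6, -0.6, -2.1]
finger_gap: 0.259
```

Emit:
step_arm(
  xyz=[
    [0,0,2],
    [0,0,5],
    [0,0,8],
    [0,0,10],
    [0,0,10.5],
    [0,0,10.5],
    [0,0,10.5],
  ],
  delta_rot=[
    [0,0,0],
    [0,0,0],
    [0,0,0],
    [0,0,0],
    [0,0,0],
    [0,0,0],
    [0,0,0],
  ],
  claw=[-1,-1,-1,-1,-1,-1,-1],
)

```text
time_s: 36.8
tcp_pos: [0.4341, 0.1678, 0.1007]
tool_rot: [3.14, -0.001, 1.489]
wrist_force: [0.2, 0.5, -2.6]
finger_gap: 0.255
```

```bash
python3 - <<'E'
from gapc import *
c=snap('wrist','wrist19.png')
rel((.4333,.1667,.0626,85.26))
E
```

```text
t 36.85 tcp [434.1 167.8 100.6] rpy [ 1.7989e+02 -3.0000e-02  8.5340e+01] F [ 1.4  -0.33 -2.56] gap 0.255
(0.4333, 0.1667, 0.0626, 85.26) -> xyz [-0.12 -0.08  3.8 ] n 0.6 rot [ 0.11 -0.03  0.08]
```

View pics/wrist19.png

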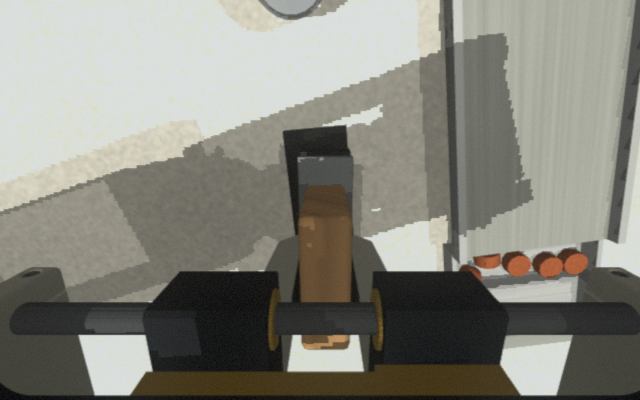

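Emit:
step_arm(
  xyz=[
    [-0.1,-0.1,1.5],
    [-0.1,-0.1,2.8],
    [-0.1,-0.1,3.4],
    [-0.1,-0.1,3.6],
    [-0.1,-0.1,3.7],
    [-0.1,-0.1,3.7],
    [-0.1,-0.1,3.7],
  ],
  delta_rot=[
    [0,0,0],
    [0,0,0],
    [0,0,0],
    [0,0,0],
    [0,0,0],
    [0,0,0],
    [0,0,0],
  ],
  claw=[-1,-1,-1,-1,-1,-1,-1],
)

```text
time_s: 37.72
tcp_pos: [0.4323, 0.1668, 0.0628]
tool_rot: [3.141, -0.0, 1.49]
wrist_force: [-1.0, -0.2, 0.0]
finger_gap: 0.256
```

```bash
python3 - <<'E'
from gapc import *
rel((.4333,.1667,.0626,85.26)); camera('top'); rel()
E
```

```text
t 37.73 tcp [432.3 166.8  62.8] rpy [ 1.7997e+02 -1.0000e-02  8.5360e+01] F [-0.98 -0.21  0.04] gap 0.256
(0.4333, 0.1667, 0.0626, 85.26) -> xyz [-0.    0.1   0.02] n 0.0 rot [ 0.03 -0.01  0.1 ]
t 37.77 tcp [432.3 166.8  62.7] rpy [ 1.7997e+02 -1.0000e-02  8.5360e+01] F [-0.89 -0.18  0.46] gap 0.254
```

Emit:
step_arm(
  xyz=[
    [0,0,0],
    [0,0,0],
    [0,0,0],
    [0,0,0],
    [0,0,0],
    [0,0,-1],
    [0,0,-4],
    [0,0,-8],
    [0,0,-13],
    [0,0,-13],
  ],
  delta_rot=[
    [0,0,0],
    [0,0,0],
    [0,0,0],
    [0,0,0],
    [0,0,0],
    [0,0,0],
    [0,0,0],
    [0,0,0],
    [0,0,0],
    [0,0,0],
  ],
  claw=[-0.2,-0.1,0,0,0,0,0,0,0,0],
)

```text
time_s: 39.02
tcp_pos: [0.4351, 0.1675, 0.1982]
tool_rot: [3.133, -0.003, 1.49]
wrist_force: [0.7, 0.5, -0.3]
finger_gap: 0.501
```

```bash
python3 - <<'E'
from gapc import *
c=snap('wrist','wrist20.png'); W=pts(c)
rect(W,.09,.12,(.35,.5,.08,.26),'wrist','handle top')
m=(W[...,2]<.008)&(c['img'].astype(int).sum(-1)<90)&(abs(W[...,0]-.43)<.05)&(abs(W[...,1]-.17)<.09)
print('mat',cv2.minAreaRect(W[m][:,:2].astype(np.float32)*1000),m.sum())
gap('top');gap('wrist')
c=snap('top','top20.png'); W=pts(c)
rect(W,.058,.1,(.5,.72,-.02,.18),'top','bail')
rect(W,.015,.027,(.5,.72,-.02,.125),'top','carrier rim')
rel((.611,.0714,.19,3.9))
E
```

```text
wrist handle top 2074 c [432.8 167. ] size [69.  23.9] ang 85.85 mean [433.  169.4] zmed 104.9
mat ((430.1932373046875, 177.25704956054688), (96.01317596435547, 48.57529067993164), 89.117919921875) 53
top -0.05 deck -109.8 rim -207.8 diff 98.0
top -0.03 deck -101.6 rim -208.9 diff 107.3
top 0.02 deck -110.6 rim -209.3 diff 98.8
top 0.03 deck -107.9 rim -209.8 diff 102.0
top 0.04 deck -111.1 rim -207.6 diff 96.5
top 0.05 deck -109.1 rim -208.3 diff 99.1
wrist 0.05 deck -111.8 rim -210.9 diff 99.2
top bail 201 c [609.6  72.3] size [130.   14.2] ang 3.91 mean [607.8  71.6] zmed 73.7
top carrier rim 311 c [609.7  74.3] size [130.7 104.1] ang 3.87 mean [605.5  82.7] zmed 20.7
t 39.23 tcp [431.4 166.5 191.3] rpy [-1.799e+02  4.000e-02  8.536e+01] F [0.77 0.22 0.46] gap 0.504
(0.611, 0.0714, 0.19, 3.9) -> xyz [-8.03 18.67  0.11] n 3.3 rot [-6.000e-02  1.000e-01  8.146e+01]
```

View pics/wrist20.png

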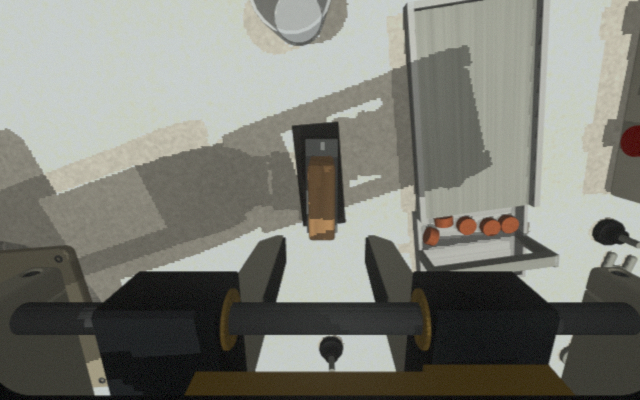

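View pics/top20.png

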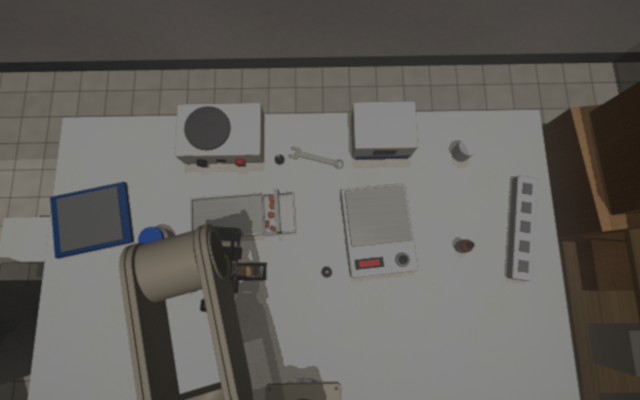

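Emit:
step_arm(
  xyz=[
    [-1,2.3,0],
    [-2,4.6,0],
    [-3,7,0],
    [-4,9.3,0],
    [-5,11.6,0],
    [-6,14,0],
    [-7,16.3,0],
    [-8,18.6,0],
    [-8,18.6,0],
    [-8,18.6,0],
  ],
  delta_rot=[
    [0,0,10],
    [0,0,20],
    [0,0,30],
    [0,0,40],
    [0,0,50],
    [0,0,60],
    [0,0,70],
    [0,0,79],
    [0,0,81.4],
    [0,0,81.4],
  ],
  claw=[0,0,0,0,0,0,0,0,0,0],
)

```text
time_s: 40.48
tcp_pos: [0.6101, 0.0717, 0.1904]
tool_rot: [-3.141, 0.003, 0.069]
wrist_force: [-0.5, 0.7, -0.1]
finger_gap: 0.499
```

```bash
python3 - <<'E'
from gapc import *
c=snap('wrist','wrist21.png'); W=pts(c)
rect(W,.065,.09,(.5,.72,-.02,.125),'wrist','bail')
rel((.6092,.0714,.047,3.9))
E
```

```text
wrist bail 1686 c [609.4  70.5] size [129.7  13.4] ang 3.93 mean [613.3  70.6] zmed 74.8
t 40.52 tcp [610.1  71.9 190.7] rpy [-1.7999e+02  1.6000e-01  4.0200e+00] F [-0.52 -0.27  0.31] gap 0.494
(0.6092, 0.0714, 0.047, 3.9) -> xyz [-0.05  0.04 14.37] n 2.3 rot [-0.01  0.16  0.12]
```

View pics/wrist21.png

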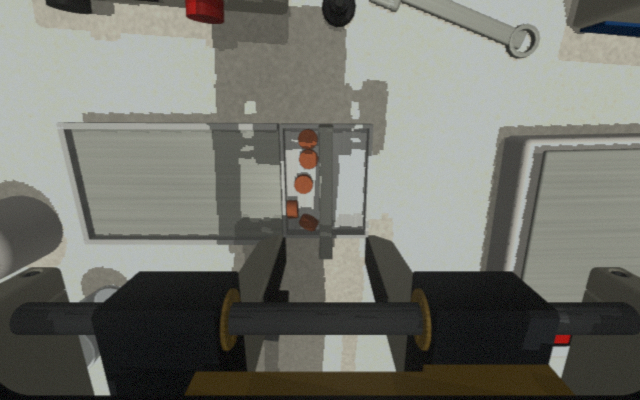

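Emit:
step_arm(
  xyz=[
    [0,0,4],
    [0,0,8],
    [0,0,11.5],
    [0,0,13.5],
    [0,0,14.2],
    [0,0,14.2],
    [0,0,14.2],
  ],
  delta_rot=[
    [0,0,0],
    [0,0,0],
    [0,0,0],
    [0,0,0],
    [0,0,0],
    [0,0,0],
    [0,0,0],
  ],
  claw=[0,0,0,0,0,0,0],
)

```text
time_s: 41.4
tcp_pos: [0.6123, 0.072, 0.0522]
tool_rot: [3.141, -0.003, 0.069]
wrist_force: [-0.3, -0.8, -0.1]
finger_gap: 0.5
```

```bash
python3 - <<'E'
from gapc import *
c=snap('wrist','wrist22.png'); W=pts(c)
rel((.6092,.0714,.047,3.9))
E
```

```text
t 41.45 tcp [612.3  72.   52.2] rpy [ 1.7999e+02 -1.5000e-01  3.9600e+00] F [0.29 0.68 0.18] gap 0.501
(0.6092, 0.0714, 0.047, 3.9) -> xyz [-0.31  0.03  0.52] n 0.1 rot [ 0.01 -0.15  0.06]
```

View pics/wrist22.png

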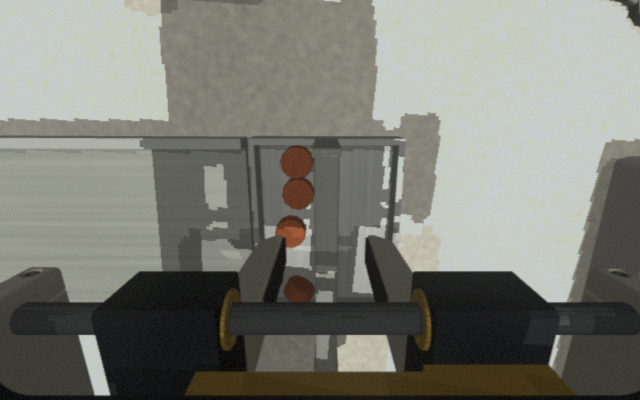

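Emit:
step_arm(
  xyz=[
    [-0.2,0,0.2],
    [-0.2,0,0.4],
    [-0.2,0,0.4],
    [-0.2,0,0.4],
    [-0.2,0,0.4],
    [-0.2,0,0.4],
    [-0.2,0,0.4],
    [-0.2,0,0.4],
    [-0.2,0,0.4],
  ],
  delta_rot=[
    [0,0,0],
    [0,0,0],
    [0,0,0],
    [0,0,0],
    [0,0,0],
    [0,0,0],
    [0,0,0],
    [0,0,0],
    [0,0,0],
  ],
  claw=[0,0,0,-1,-1,-1,-1,-1,-1],
  grip_force=45,
)

```text
time_s: 42.58
tcp_pos: [0.6091, 0.0716, 0.0464]
tool_rot: [3.141, -0.0, 0.069]
wrist_force: [1.4, -1.1, -1.0]
finger_gap: 0.126
```

Emit:
step_arm(
  xyz=[
    [0,0,-0.1],
    [0,0.2,-0.2],
    [0,0.6,-0.2],
    [0,1.1,-0.2],
    [0,1.6,-0.2],
    [0,2,-0.2],
    [0,2,-0.2],
    [0,2,-0.2],
  ],
  delta_rot=[
    [0,0,0],
    [0,0,0],
    [0,0,0],
    [0,0,0],
    [0,0,0],
    [0,0,0],
    [0,0,0],
    [0,0,0],
  ],
  claw=[-1,-1,-1,-1,-1,-1,-1,-1],
)

```text
time_s: 43.58
tcp_pos: [0.6104, 0.0519, 0.0484]
tool_rot: [-3.141, 0.0, 0.069]
wrist_force: [0.4, 0.1, -5.3]
finger_gap: 0.12
```

Emit:
step_arm(
  xyz=[
    [0,0,-0.4],
    [0,0,-1.2],
    [0,0,-2.4],
    [0,0,-4],
    [0,0,-6],
    [0,0,-8],
    [0,0,-10],
    [0,0,-11.5],
    [0,0,-12.3],
    [0,0,-12.5],
  ],
  delta_rot=[
    [0,0,0],
    [0,0,0],
    [0,0,0],
    [0,0,0],
    [0,0,0],
    [0,0,0],
    [0,0,0],
    [0,0,0],
    [0,0,0],
    [0,0,0],
  ],
  claw=[-1,-1,-1,-1,-1,-1,-1,-1,-1,-1],
)

```text
time_s: 44.82
tcp_pos: [0.6106, 0.0518, 0.1738]
tool_rot: [3.142, -0.0, 0.069]
wrist_force: [0.0, -1.0, -3.7]
finger_gap: 0.127
```

```bash
python3 - <<'E'
from gapc import *
c=snap('wrist','wrist23.png')
rel((.5903,-.2298,.173,5.2),(.5903,-.2298,.112,5.2))
E
```

```text
t 44.88 tcp [610.3  51.8 173.4] rpy [1.80e+02 1.00e-02 3.96e+00] F [ 0.21  0.19 -4.01] gap 0.125
(0.5903, -0.2298, 0.173, 5.2) -> xyz [-3.94 27.96  0.05] n 4.5 rot [ 0.    0.01 -1.24]
(0.5903, -0.2298, 0.112, 5.2) -> xyz [-3.94 27.96  6.15] n 4.6 rot [ 0.    0.01 -1.24]
```

View pics/wrist23.png

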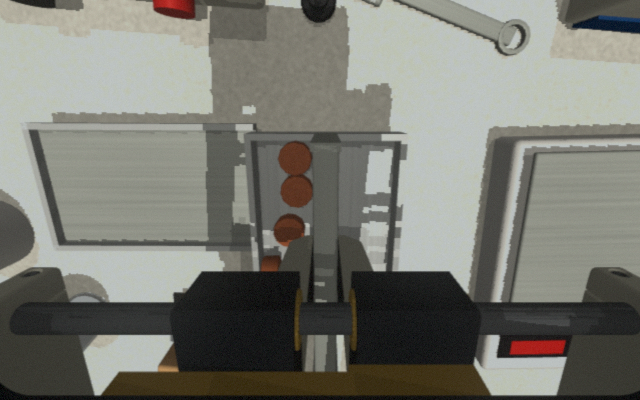

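Emit:
step_arm(
  xyz=[
    [-0.1,0.4,0],
    [-0.2,1.2,0],
    [-0.4,2.4,0],
    [-0.6,4,0],
    [-0.8,6,0],
    [-1.1,8,0],
    [-1.4,10,0],
    [-1.7,12,0],
    [-2,14,0],
    [-2.3,16,0],
  ],
  delta_rot=[
    [0,0,0],
    [0,0,0],
    [0,0,0],
    [0,0,0],
    [0,0,-0.2],
    [0,0,-0.4],
    [0,0,-0.6],
    [0,0,-0.8],
    [0,0,-1],
    [0,0,-1.2],
  ],
  claw=[-1,-1,-1,-1,-1,-1,-1,-1,-1,-1],
)

```text
time_s: 46.12
tcp_pos: [0.5984, -0.1108, 0.1735]
tool_rot: [3.142, -0.0, 0.09]
wrist_force: [0.7, 0.0, -4.6]
finger_gap: 0.124
```

Emit:
step_arm(
  xyz=[
    [-0.3,2,0],
    [-0.5,4,0],
    [-0.8,6,0],
    [-1,8,0],
    [-1.3,9.6,0],
    [-1.4,10.8,0],
    [-1.5,11.5,0],
    [-1.6,11.9,0],
    [-1.6,11.9,0],
    [-1.6,11.9,0],
  ],
  delta_rot=[
    [0,0,0],
    [0,0,0],
    [0,0,0],
    [0,0,0],
    [0,0,0],
    [0,0,0],
    [0,0,0],
    [0,0,0],
    [0,0,0],
    [0,0,0],
  ],
  claw=[-1,-1,-1,-1,-1,-1,-1,-1,-1,-1],
)

```text
time_s: 47.38
tcp_pos: [0.5934, -0.2288, 0.1735]
tool_rot: [-3.141, -0.0, 0.091]
wrist_force: [-0.1, 0.4, -3.6]
finger_gap: 0.124
```

```bash
python3 - <<'E'
from gapc import *
c=snap('wrist','wrist24.png')
rel((.5903,-.2298,.173,5.2),(.5903,-.2298,.111,5.2))
E
```

```text
t 47.42 tcp [ 593.4 -228.8  173.5] rpy [-179.99   -0.      5.19] F [-0.58 -0.03 -3.7 ] gap 0.13
(0.5903, -0.2298, 0.173, 5.2) -> xyz [-0.31  0.07  0.05] n 0.1 rot [-0.01 -0.   -0.01]
(0.5903, -0.2298, 0.111, 5.2) -> xyz [-0.31  0.07  6.25] n 1.0 rot [-0.01 -0.   -0.01]
```

View pics/wrist24.png

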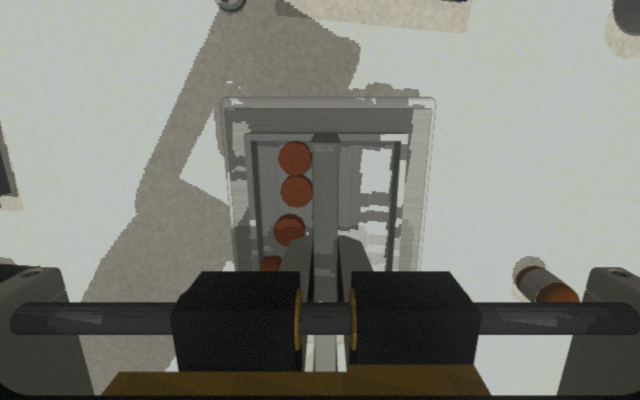

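Emit:
step_arm(
  xyz=[
    [-0.3,0.1,0.4],
    [-0.3,0.1,1.2],
    [-0.3,0.1,2.4],
    [-0.3,0.1,3.8],
    [-0.3,0.1,5],
    [-0.3,0.1,5.7],
    [-0.3,0.1,6],
    [-0.3,0.1,6.1],
    [-0.3,0.1,6.2],
    [-0.3,0.1,6.2],
  ],
  delta_rot=[
    [0,0,0],
    [0,0,0],
    [0,0,0],
    [0,0,0],
    [0,0,0],
    [0,0,0],
    [0,0,0],
    [0,0,0],
    [0,0,0],
    [0,0,0],
  ],
  claw=[-1,-1,-1,-1,-1,-1,-1,-1,-1,-1],
)

```text
time_s: 48.68
tcp_pos: [0.5906, -0.2307, 0.1118]
tool_rot: [3.141, -0.0, 0.09]
wrist_force: [-0.1, -0.0, -4.9]
finger_gap: 0.126
```

Emit:
step_arm(
  xyz=[
    [0,0,0.05],
    [0,0,0.1],
    [0,0,0.1],
  ],
  delta_rot=[
    [0,0,0],
    [0,0,0],
    [0,0,0],
  ],
  claw=[-1,-1,-1],
)

```text
time_s: 49.05
tcp_pos: [0.5904, -0.2306, 0.1105]
tool_rot: [3.142, -0.0, 0.09]
wrist_force: [0.4, -0.8, -3.3]
finger_gap: 0.127
```

Emit:
step_arm(
  xyz=[
    [0,0,0.05],
    [0,0,0.05],
    [0,0,0.05],
  ],
  delta_rot=[
    [0,0,0],
    [0,0,0],
    [0,0,0],
  ],
  claw=[-1,-1,-1],
)

```text
time_s: 49.42
tcp_pos: [0.5905, -0.2308, 0.1103]
tool_rot: [3.141, -0.0, 0.09]
wrist_force: [-2.5, -0.6, 1.1]
finger_gap: 0.126
```

Emit:
step_arm(
  xyz=[
    [0,0,0.05],
    [0,0,0.05],
    [0,0,0.05],
  ],
  delta_rot=[
    [0,0,0],
    [0,0,0],
    [0,0,0],
  ],
  claw=[-1,-1,-1],
)

```text
time_s: 49.8
tcp_pos: [0.5905, -0.2308, 0.1103]
tool_rot: [3.141, -0.0, 0.09]
wrist_force: [-4.7, 0.1, 5.8]
finger_gap: 0.125
```

Emit:
step_arm(
  xyz=[
    [0,0,-0.05],
    [0,0,-0.05],
    [0,0,-0.05],
    [0,0,-0.05],
    [0,0,-0.05],
    [0,0,-1.5],
    [0,0,-5],
    [0,0,-9],
    [0,0,-9],
    [0,0,-9],
  ],
  delta_rot=[
    [0,0,0],
    [0,0,0],
    [0,0,0],
    [0,0,0],
    [0,0,0],
    [0,0,0],
    [0,0,0],
    [0,0,0],
    [0,0,0],
    [0,0,0],
  ],
  claw=[-1,-0.2,-0.2,-0.2,-0.2,-0.2,-0.2,-0.2,-0.2,-0.2],
)

```text
time_s: 51.05
tcp_pos: [0.5905, -0.2307, 0.1999]
tool_rot: [3.141, -0.001, 0.09]
wrist_force: [0.3, -0.5, -0.3]
finger_gap: 0.398
```

```bash
python3 - <<'E'
from fit import *
c=snap('wrist','wrist25.png')
rel((.4573,-.2995,.2,5.2))
c=snap('top','top25.png')
E
```

```text
t 51.1 tcp [ 589.9 -230.4  198.7] rpy [-1.7996e+02  6.0000e-02  5.1600e+00] F [-0.65  0.83 -0.57] gap 0.398
(0.4573, -0.2995, 0.2, 5.2) -> xyz [-13.83   5.69  -0.12] n 2.4 rot [-0.04  0.06 -0.04]
```

View pics/wrist25.png

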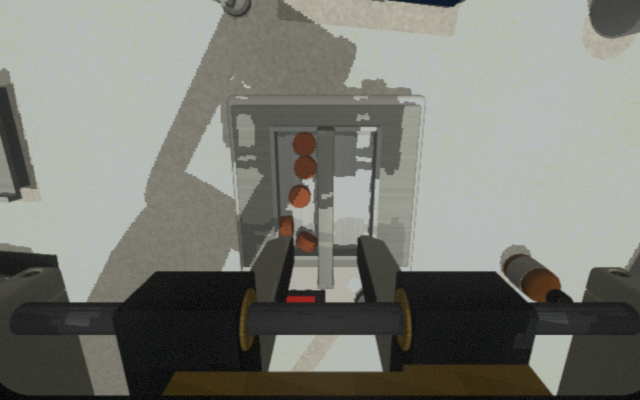

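Five tablets show in the carrier on the pan (wrist x≈285–308, y≈143–242). On to the key, fingers shut, checking the carrier's centring on the way.

Emit:
step_arm(
  xyz=[
    [-3.5,1.4,0],
    [-7,2.9,0],
    [-10.5,4.3,0],
    [-13.8,5.7,0],
    [-13.8,5.7,0],
    [-13.8,5.7,0],
    [-13.8,5.7,0],
    [-13.8,5.7,0],
  ],
  delta_rot=[
    [0,0,0],
    [0,0,0],
    [0,0,0],
    [0,0,0],
    [0,0,0],
    [0,0,0],
    [0,0,0],
    [0,0,0],
  ],
  claw=[-1,-1,-1,-1,-1,-1,-1,-1],
)

```text
time_s: 52.15
tcp_pos: [0.4586, -0.2992, 0.1992]
tool_rot: [-3.141, 0.0, 0.091]
wrist_force: [-0.3, -0.2, 0.3]
finger_gap: 0.01
```

```bash
python3 - <<'E'
from fit import *
c=snap('wrist','wrist26.png'); W=pts(c)
rect(W,.066,.075,(.425,.485,-.33,-.27),'w','key')
c=snap('top','top26.png'); W=pts(c)
rect(W,.02,.2,(.38,.75,-.38,-.11),'top','balance')
rect(W,.055,.2,(.495,.75,-.38,-.11),'top','pan')
rect(W,.120,.16,(.5,.75,-.36,-.1),'top','bail')
rect(W,.078,.095,(.52,.75,-.36,-.1),'top','carr rim')
c=camera('scene');W=pts(c)
rect(W,.120,.16,(.5,.75,-.36,-.1),'scene','bail')
rect(W,.078,.095,(.52,.75,-.36,-.1),'scene','carr rim')
rel((.4573,-.2995,.0735,5.2))
E
```

```text
w key 498 c [ 457.5 -299.3] size [24.7 24.8] ang 27.53 mean [ 457.8 -299.3] zmed 69.6
top balance 5068 c [ 550.2 -233.7] size [270.1 200.7] ang 5.11 mean [ 556.4 -219.3] zmed 62.9
top pan 3339 c [ 590.4 -230.6] size [170.9 181.5] ang 5.16 mean [ 587.2 -228. ] zmed 65.2
top bail 237 c [ 590.7 -229.4] size [130.   13.6] ang 5.7 mean [ 589.6 -228.9] zmed 137.6
top carr rim 389 c [ 591.3 -229.7] size [130.5 101. ] ang 4.84 mean [ 588.  -221.9] zmed 83.7
scene bail 207 c [ 593.1 -229.1] size [132.5  13.6] ang 5.25 mean [ 601.8 -228.1] zmed 136.5
scene carr rim 439 c [ 593.  -229.4] size [136.2 100.4] ang 5.07 mean [ 597.5 -221.3] zmed 82.6
t 52.3 tcp [ 458.4 -299.5  199.3] rpy [-1.7999e+02  1.0000e-02  5.2000e+00] F [-0.16 -0.17  0.14] gap 0.006
(0.4573, -0.2995, 0.0735, 5.2) -> xyz [-1.100e-01 -1.000e-02  1.258e+01] n 2.0 rot [-0.01  0.01 -0.  ]
```

View pics/wrist26.png

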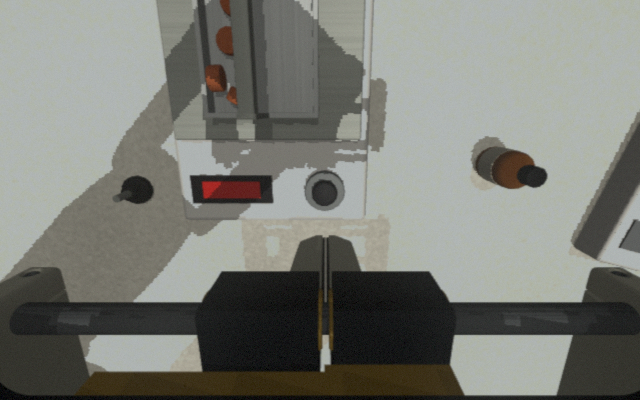

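View pics/top26.png

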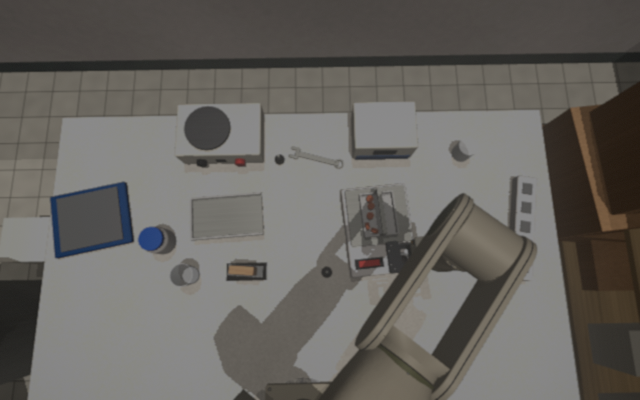

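Emit:
step_arm(
  xyz=[
    [-0.1,0,4],
    [-0.1,0,8],
    [-0.1,0,11.3],
    [-0.1,0,12.2],
    [-0.1,0,12.6],
    [-0.1,0,12.9],
    [-0.1,0,13.1],
    [-0.1,0,13.3],
    [-0.1,0,13.4],
    [-0.1,0,13.4],
  ],
  delta_rot=[
    [0,0,0],
    [0,0,0],
    [0,0,0],
    [0,0,0],
    [0,0,0],
    [0,0,0],
    [0,0,0],
    [0,0,0],
    [0,0,0],
    [0,0,0],
  ],
  claw=[-1,-1,-1,-1,-1,-1,-1,-1,-1,-1],
)

```text
time_s: 53.55
tcp_pos: [0.4577, -0.3004, 0.0661]
tool_rot: [3.14, -0.001, 0.09]
wrist_force: [2.3, -0.5, 3.3]
finger_gap: 0.002
```

Emit:
step_arm(
  xyz=[
    [0,0,0.1],
    [0,0,0.15],
    [0,0,0.15],
    [0,0,0.15],
  ],
  delta_rot=[
    [0,0,0],
    [0,0,0],
    [0,0,0],
    [0,0,0],
  ],
  claw=[-1,-1,-1,-1],
)

```text
time_s: 54.05
tcp_pos: [0.4574, -0.3002, 0.0643]
tool_rot: [3.141, -0.001, 0.09]
wrist_force: [3.1, -2.0, 4.9]
finger_gap: 0.004
```

Emit:
step_arm(
  xyz=[
    [0,0,0.1],
    [0,0,0.1],
    [0,0,0.1],
    [0,0,0.1],
  ],
  delta_rot=[
    [0,0,0],
    [0,0,0],
    [0,0,0],
    [0,0,0],
  ],
  claw=[-1,-1,-1,-1],
)

```text
time_s: 54.55
tcp_pos: [0.4575, -0.3002, 0.0641]
tool_rot: [3.141, -0.001, 0.09]
wrist_force: [-0.1, 0.8, 11.7]
finger_gap: 0.005
```

Emit:
step_arm(
  xyz=[
    [0,0,-1],
    [0,0,-3],
    [0,0,-7],
    [0,0,-12],
    [-2,0,-16],
    [-2,0,-16],
    [-2,0,-16],
  ],
  delta_rot=[
    [0,0,0],
    [0,0,0],
    [0,0,0],
    [0,0,0],
    [0,0,0],
    [0,0,0],
    [0,0,0],
  ],
  claw=[-1,-1,-1,-1,-1,-1,-1],
)

```text
time_s: 55.42
tcp_pos: [0.4364, -0.301, 0.2216]
tool_rot: [-3.14, 0.002, 0.09]
wrist_force: [-0.5, -0.4, -0.1]
finger_gap: 0.006
```

```bash
python3 - <<'E'
from fit import *
rel()
c=snap('wrist','wrist27.png'); W=pts(c)
rect(W,.066,.075,(.425,.485,-.33,-.27),'w','key')
c=snap('top','top27.png'); W=pts(c)
rect(W,.120,.16,(.5,.75,-.36,-.1),'top','bail')
rect(W,.078,.095,(.52,.75,-.36,-.1),'top','carr rim')
rect(W,.06,.15,(.35,.5,.08,.26),'top','handle')
for n in ('top','scene'):
  c=snap(n,n+'27.png')
  for t in ['tablet0','star_knob1','wrench','beaker','bottle','tub','block','mat']: print(n,t,[(np.round(d['location'],3).tolist(),round(d['conf'],2)) for d in tip_of(n,t)][:6])
cv2.imwrite('pics/s27c.png',cv2.resize(cv2.cvtColor(c['img'][140:270,140:300],cv2.COLOR_RGB2BGR),None,fx=4,fy=4))
E
```

```text
t 55.42 tcp [ 436.4 -301.   221.6] rpy [-1.7989e+02  1.0000e-01  5.1400e+00] F [-0.49 -0.44 -0.06] gap 0.006
w key 453 c [ 457.8 -299.3] size [24.3 25.2] ang 6.44 mean [ 457.6 -299.4] zmed 69.6
top bail 239 c [ 590.9 -229.5] size [130.   13.5] ang 5.23 mean [ 589.5 -228.9] zmed 137.8
top carr rim 393 c [ 591.4 -229.8] size [130.8 101.4] ang 4.81 mean [ 588.4 -221. ] zmed 84.1
top handle 238 c [433.1 167.5] size [70.6 24. ] ang 85.54 mean [433.  164.2] zmed 103.8
top tablet0 [([0.618, -0.211, 0.079], 0.56), ([0.588, -0.206, 0.082], 0.55), ([0.594, 0.234, -0.001], 0.45), ([0.638, -0.205, 0.081], 0.42), ([0.55, -0.226, 0.075], 0.41), ([0.555, -0.194, 0.078], 0.41)]
top star_knob1 [([0.427, -0.078, -0.002], 0.54), ([0.789, 0.067, 0.002], 0.43)]
top wrench [([0.784, -0.046, 0.003], 0.84)]
top beaker [([0.422, 0.34, 0.001], 0.56)]
top bottle [([0.592, -0.23, 0.135], 0.21)]
top tub [([0.53, 0.434, -0.001], 0.56)]
top block [([0.432, 0.165, -0.0], 0.97), ([0.587, -0.206, 0.079], 0.25)]
top mat [([0.432, 0.17, 0.001], 0.51)]
scene tablet0 [([0.614, -0.211, 0.081], 0.6), ([0.543, -0.215, 0.079], 0.59), ([0.554, -0.191, 0.078], 0.4), ([0.586, -0.206, 0.075], 0.39), ([0.635, -0.206, 0.078], 0.37)]
scene star_knob1 [([0.786, 0.072, 0.002], 0.54), ([0.424, -0.077, -0.002], 0.51)]
scene wrench [([0.791, -0.05, -0.002], 0.83), ([0.585, -0.204, 0.075], 0.58)]
scene beaker [([0.419, 0.343, -0.001], 0.9), ([0.6, 0.231, 0.001], 0.54), ([0.424, -0.072, -0.001], 0.34)]
scene bottle [([0.496, -0.492, 0.0], 0.91)]
scene tub [([0.527, 0.428, 0.001], 0.93)]
scene block [([0.431, 0.165, 0.003], 0.62)]
scene mat [([0.429, 0.172, -0.001], 0.6)]
```

View pics/scene27.png

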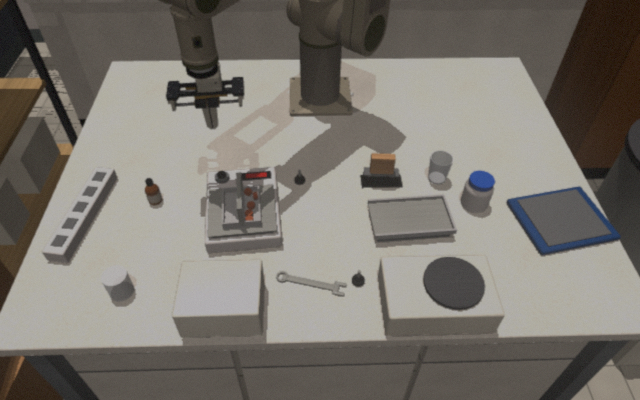

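View pics/s27c.png

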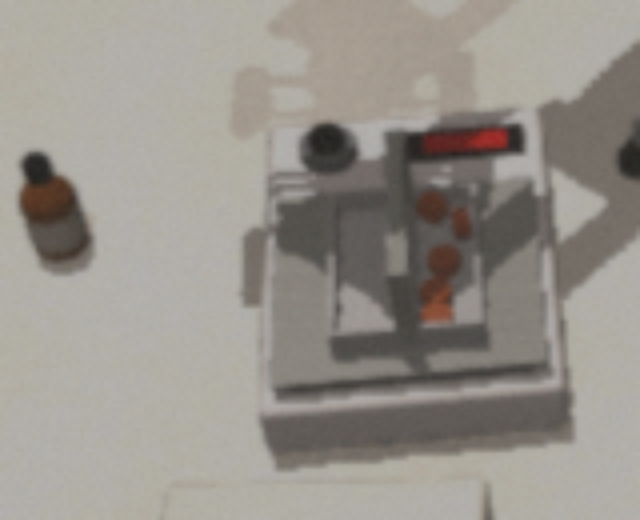

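View pics/wrist27.png

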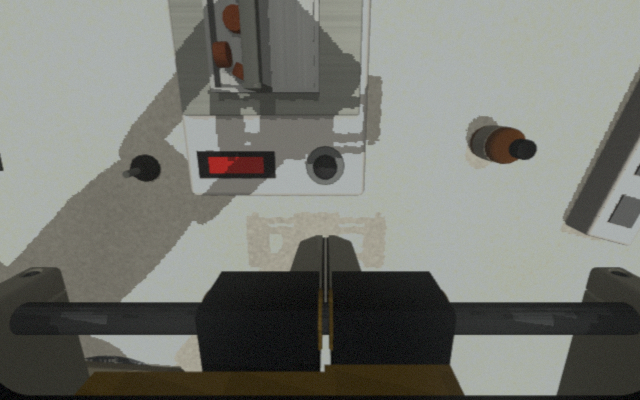

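```bash
python3 - <<'E'
from fit import *
c=camera('top'); W=pts(c)
rect(W,.120,.16,(.5,.75,-.36,-.1),'top','bail')
print(finish_job())
E
```

```text
top bail 238 c [ 590.7 -229.1] size [129.3  13.7] ang 5.61 mean [ 589.3 -228.9] zmed 137.5
the job is handed in; nothing more can be done
None
```

The job is done and handed in at about 56 s of the 210 s allowed; no verdict is reported.

**What I did:** I pressed the key with the empty carrier on the pan, then stood the carrier against the stage's open end and let go. I swept the deck from the closed end to past the open edge and put the block back on its mat. I then carried the carrier level back to the pan and pressed the key again.

**Last checks:**
- **Tablets:** Five were on the deck at the start, and all five show in the carrier on the pan. The deck is empty in the pictures. The load read about 4 N at the lift, which fits the carrier plus five tablets.
- **Carrier:** It stands within about 1.5 mm of the pan's middle and square to it.
- **Key:** Both presses bottomed out, at 6 N and 12 N against the key's 4 N, and it sprang back each time.
- **Block and bystanders:** The block stands on the mat within 2 mm of where it was. The knobs, wrench, beaker, bottle and tub read where they were within the cameras' accuracy. The top camera missed the bottle in the last look, but the scene camera found it in place.

**What was off or uncertain:**
- **Carrier fit:** The deck overhangs, so my first push slid the carrier about 5 mm under the edge without touching. I drew it back to flush before letting go; the cameras put it within about 1–2 mm of the edge.
- **Sweep pressure:** Spring travel came out at about 8 mm from the height and 8–10 mm from the noisy force reading. That is within the good range but near its top mid-sweep, so I eased it off by about 1 mm on the way.
- **Tablets on edge:** One or two tablets lie tilted or on edge inside the carrier.
- **Knock:** I saw no knock to the carrier.

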